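Line up three objectives on the rail block and set out the capped loupe

ROBOT

A 6-joint arm with a two-finger parallel gripper is mounted at the origin on a cart in front of the work surface, level with it; the furniture and walls round the work are solid. World frame = base frame: x ahead of the robot, y to its left, z up, the work surface at z = 0. Lengths are in m, angles in degrees, forces in N, time in s.
With the tool pointing down it reaches from about 0.375 to 0.9 m from the base axis. Payload 3.1 kg.
Tool frame: the origin (TCP) lies on the centre line of the jaws, within the pads' length; the fingertips stand 22 mm ahead of it and the grasp point (between the pads) lies 3 mm ahead of it; y points along the fingers, z is the direction in which the jaws open and shut, and the axes are right-handed (so a half turn about y gives the same grasp; the last joint's range is limited). The gripper opens to 87 mm and grips with 3 to 60 N. Pads are 19 mm wide; open, the fingers measure 117 mm over their backs; the gripper's body (75 mm by 190 mm) begins 51 mm behind the grasp point.
Start: joints at [-81.618, 30.224, 82.088, -0, 67.689, -10.227], TCP at [0.199, -0.592, 0.245] pointing down, gripper open.
Joint ranges: [-176.69, 176.69], [-43.24, 126.21], [12.49, 139.97], [-82, 262], [0, 151.66], [-163.58, 163.58]. Speed limits (degrees/s): [159.86, 159.86, 180, 180, 180, 180].

INTERFACE

Orientations are given as a 3x3 rotation matrix whose columns are the frame's x, y, z axes.
In Python, from rig import bot gives the robot as it stands.
- The arm moves only by the tool jog_arm, never from a script. Its argument "motion" is one flat list of numbers, 6 for each row, row after row: the shift along the tool's x, y, z in mm, then the turn, a rotation vector about the tool's x, y, z in degrees. A call has 1 to 20 rows; each row is the pose to reach, as a shift and turn from the pose commanded when the call began, along the tool's axes at that moment; what a row does not reach only later rows make up. A row lasts 1/8 s, in which the tool goes at most 62.5 mm and 10.7 degrees, less where a joint would pass 70% of its speed; a pose out of reach is approached as far as the arm can. A call with a gripper value outside its range is refused whole. "gripper" is the opening, from 0 (shut) to 1 (fully open), set as the call begins (left out, the last holds). The fingers move at their own pace and stop on an object; the grip force is fixed at half the most. Time passes only in rows, so rows that repeat a pose let the fingers close. It gives the time, the measured TCP pose, the force and the opening at its end, in the units of the state.
- bot.read_state(): the state, without advancing time (a new reading comes with each control period).
- bot.capture(name): name is "side" or "top"; returns (picture, depth): 480x640x3 uint8, red, green, blue; 480x640 float32, m along the optical axis (not along the pixel's ray), 0 where there is no reading.
- bot.get_calibration(name): a dict with "mtx" (3x3 intrinsics, pixels), "pose" (4x4, takes a point from camera to world coordinates). Camera axes: x right, y up, looking along -z (the intrinsics and any distortion apply to the point x, -y, -z); pixel columns grow to the right and rows downward; lengths in m; the calibration is good to about 2 mm. A picture is of the moment at which its call begins. get_calibration takes no time and is no camera call.
- bot.hand_in(): hands the job in, once; it reports no verdict.
The state is a dict: "time_s": time; "joint_positions": joint angles; "qvel": joint speeds; "tau": joint torques, N m; "position": TCP position; "tcp_rot": TCP orientation; "force": force on the tool from outside, world axes, zero at the start; "moment": the same for the moment, N m; "opening": opening from 0.0 (shut) to 1.0 (fully open).
Only numpy, scipy, OpenCV 4.12 (cv2) and the standard library are available. Lean on these libraries where they do the work, as an engineer would, in place of code of your own. Each camera call takes 0.05 s, during which the arm holds its last target.

TASK

Lay out the optics for inspection. Stand the three objectives upright in a row along the middle of the top of the rail block: the white one (yellow band) at the block's middle, the black one (red band) 50 mm to its left and the beige one (blue band) 50 mm to its right, left and right as the robot sees them. Stand the loupe on the bench straight in front of the white objective, square to the block on the robot's side and 90 mm from the block's centre line, and lay the black dust cap centred on top of the loupe; set everything down gently, tip nothing over, and leave the tissue box, the dish of screws and the roll of tape where they are.

Things in the scene. Friction and masses are not known exactly. Their poses are not given: they have to be found in the camera images.
- rail_block: a plain grey-beige metal block, 58 mm (its x) by 176 mm (its y) and 26 mm high, with a flat top, screwed to the bench so that it does not move. Origin at the centre of its underside, on the bench; x points away from the robot across the block, y along its length to the robot's left, z up; it is turned by up to 20 degrees either way
- objective_a_mid (a point): microscope objective standing upright, thread end down, nose up, a round barrel 25 mm in diameter and 42 mm high: white, with a yellow band. The point is on its axis, 21 mm above its underside; z points up along the barrel. Loose, about 0.13 kg; grip it round the widest part of the barrel, 10 to 30 mm above its underside
- objective_b_mid (a point): microscope objective standing upright, thread end down, nose up, a round barrel 25 mm in diameter and 46 mm high: beige, with a blue band. The point is on its axis, 23 mm above its underside; z points up along the barrel. Loose, about 0.13 kg; grip it round the widest part of the barrel, 10 to 30 mm above its underside
- objective_c_mid (a point): microscope objective standing upright, thread end down, nose up, a round barrel 25 mm in diameter and 40 mm high: black, with a red band. The point is on its axis, 20 mm above its underside; z points up along the barrel. Loose, about 0.13 kg; grip it round the widest part of the barrel, 10 to 30 mm above its underside
- loupe_mid (a point): standing loupe: a black round eyeglass 37 mm in diameter at its flared top and 40 mm high, standing upright with its flat rim up (firm, bears the cap). The point is on its axis, 20 mm above its underside; z points up. Loose, about 0.05 kg; narrower below the top, so grip it 25 to 35 mm above its underside
- lens_cap_b_mid (a point): dust cap: a black closed round disc 40 mm in diameter and 10.5 mm thick, lying flat with its closed face up. The point is on its axis, 5 mm above its underside; z points up. Loose, about 0.02 kg
- lens_tissue: bystander: white and green box of lens tissues, 95 x 62 x 21 mm, lying flat; origin at the centre of its underside. Leave it alone
- screw_dish: bystander: shallow round metal dish with small screws, 68 mm wide, 15 mm high; origin at the centre of its underside. Leave it alone
- tape_roll: bystander: yellow roll of masking tape lying flat, 57 mm wide, 19 mm high; origin at the centre of its underside. Leave it alone

How it is judged:
By the outcome, as a careful person would: the job done as asked, in the order asked, and still so for the second after the job is handed in, with the robot touching nothing.
It also fails if it takes over 131 s, if anything falls off the work surface, if the arm or the gripper's body presses on something with over 40 N, if the wrist force passes 120 N, or if a joint passes its speed limit or range.

## Working session

There is one attempt and no reset: what is moved stays moved. The work goes in short steps, Python scripts to look and compute and a tool call to move; the robot and the scene stay as the last step left them, time stands still between calls to the robot, and variables do not carry over. Pictures are saved under pics/ and viewed, and the job is handed in when it is done.

Besides the shell and the picture viewer there is one more tool, called as name(argument=value, ...), one argument or row to a line, values as JSON. jog_arm: Moves the arm, as the interface text tells. Its arguments: {"type":"object","properties":{"motion":{"type":"array","items":{"type":"number"}},"gripper":{"type":"number"}},"required":["motion"]}

```bash
ls; mkdir -p pics
python3 - <<'E'
from rig import bot
import cv2,numpy as np
s=bot.read_state()
for k in s: print(k,np.round(s[k],4).tolist())
for n in("side","top"):
    p,d=bot.capture(n); c=bot.get_calibration(n); print(n,c)
    cv2.imwrite(f"pics/{n}0.png",p[:,:,::-1]); np.savez(f"{n}0.npz",p=p,d=d)
E
```

```text
pics
time_s 0.0
joint_positions [-81.6175, 30.2809, 82.1565, -0.0013, 67.686, -10.2273]
qvel [0.0006, 0.0257, -0.0625, -0.026, -0.1222, -0.039]
tau [-0.0009, -44.0044, -17.659, 0.0631, 0.0583, -0.0002]
position [0.1994, -0.5916, 0.2435]
tcp_rot [[-0.9477, -0.0003, 0.3191], [-0.3191, 0.0021, -0.9477], [-0.0004, -1.0, -0.0021]]
force [0.4881, -0.6068, 0.5088]
moment [-0.0359, -0.0411, -0.0136]
opening 0.9975
side {'mtx': array([[560.50087125,   0.        , 323.88161952],
       [  0.        , 560.50087125, 231.42420986],
       [  0.        ,   0.        ,   1.        ]]), 'pose': array([[ 0.0578455 ,  0.53891364, -0.84037253, -0.3708572 ],
       [-0.99831555,  0.03499244, -0.04627729, -0.10180872],
       [ 0.00446723,  0.8416339 ,  0.54003002,  0.63847833],
       [ 0.        ,  0.        ,  0.        ,  1.        ]])}
top {'mtx': array([[488.01973592,   0.        , 313.13197978],
       [  0.        , 488.01973592, 243.88045353],
       [  0.        ,   0.        ,   1.        ]]), 'pose': array([[ 0.01860019,  0.98667872, -0.16161413,  0.37424326],
       [-0.99972464,  0.0206666 ,  0.01111433, -0.04157886],
       [ 0.01430629,  0.1613629 ,  0.98679144,  0.95791196],
       [ 0.        ,  0.        ,  0.        ,  1.        ]])}
```

View pics/top0.png

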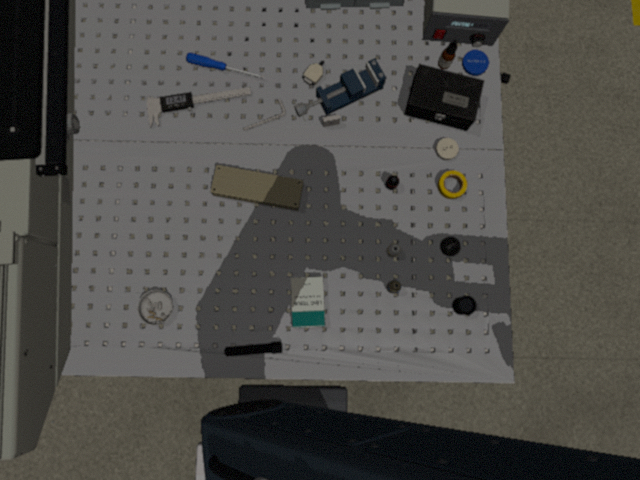

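View pics/side0.png

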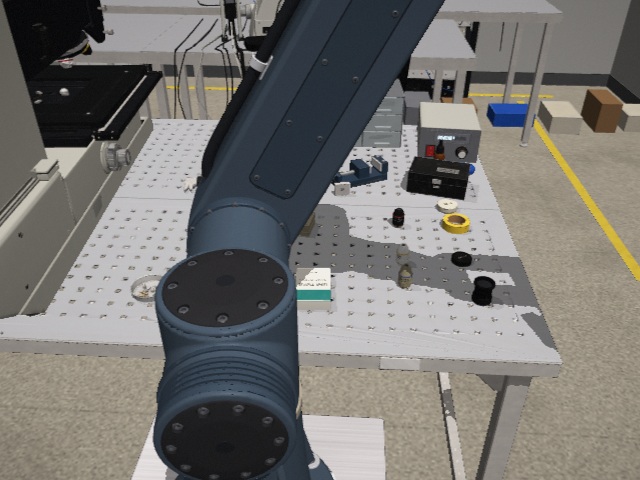

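The top view shows the block at about (257,187), the black/red objective at (392,182), the other two at (394,250) and (393,286), the loupe at (463,305) and the cap at (450,246). The side view agrees. Next I'll measure with depth.

```bash
cat > h.py <<'E'
import numpy as np,cv2
from rig import bot
def cloud(d,n):
    c=bot.get_calibration(n);K=c["mtx"];T=c["pose"]
    v,u=np.mgrid[0:480,0:640]
    x=(u-K[0,2])/K[0,0]*d; y=(v-K[1,2])/K[1,1]*d
    P=np.stack([x,-y,-d],-1)@T[:3,:3].T+T[:3,3]
    P[d==0]=np.nan
    return P
def proj(X,n):
    c=bot.get_calibration(n);K=c["mtx"];T=c["pose"]
    q=(np.atleast_2d(X)-T[:3,3])@T[:3,:3]
    return np.stack([K[0,0]*q[:,0]/-q[:,2]+K[0,2],K[1,1]*-q[:,1]/-q[:,2]+K[1,2]],-1)
E
python3 - <<'E'
from h import *
for n in("top","side"):
    z=np.load(n+"0.npz");p,d=z["p"],z["d"];P=cloud(d,n)
    Z=P[...,2]
    m=(P[...,0]>0.25)&(P[...,0]<0.75)&(P[...,1]>-.5)&(P[...,1]<.35)
    f=m&(abs(Z)<.006); A=np.c_[P[f][:,:2],np.ones(f.sum())]; co=np.linalg.lstsq(A,Z[f],rcond=None)[0]; print(n,"plane",co,np.std(Z[f]-A@co))
    H=Z-(P[...,0]*co[0]+P[...,1]*co[1]+co[2])
    k=(m&(H>0.006)&(H<.1)).astype(np.uint8)
    N,L,S,C=cv2.connectedComponentsWithStats(k)
    for i in range(1,N):
        if S[i,4]<25: continue
        q=P[L==i]; h=H[L==i]; t=q[h>np.percentile(h,90)-.003]
        print(i,S[i].tolist(),"h",np.round(np.percentile(h,[50,95,100]),4),"top c",np.round((t.min(0)+t.max(0))/2,4),"ext",np.round(np.ptp(t,axis=0),3), p[L==i].mean(0).round())
z=np.load("top0.npz");p=z["p"][120:340,340:520][:,:,::-1]
p=cv2.convertScaleAbs(cv2.resize(p,None,fx=3.3,fy=2.7 ,interpolation=2),alpha=1.8)
p=cv2.resize(z["p"][130:330,360:500][:,:,::-1],None,fx=3,fy=3,interpolation=2);
s=np.load("side0.npz")["p"][190:320,360:510][:,:,::-1]; s=cv2.resize(s,(375,325)); 
o=np.zeros((600,800,3),np.uint8);o[:600,:420]=p;o[:325,420:795]=s
cv2.imwrite("pics/z0.png",cv2.convertScaleAbs(o,alpha=1.7))
E
```

```text
top plane [-0.00086066 -0.00114145  0.0002863 ] 0.0018124556013255136
1 [436, 140, 23, 20, 363] h [0.0133 0.016  0.0193] top c [ 0.7305 -0.322   0.0159] ext [0.039 0.044 0.007] [122. 115. 101.]
4 [211, 164, 93, 46, 2743] h [0.0262 0.0291 0.0326] top c [0.6412 0.0604 0.0287] ext [0.083 0.18  0.007] [77. 71. 56.]
5 [438, 170, 30, 28, 461] h [0.0175 0.0205 0.0236] top c [ 0.6573 -0.3306  0.0203] ext [0.054 0.055 0.007] [113.  94.  19.]
6 [386, 175, 14, 15, 161] h [0.0338 0.0415 0.044 ] top c [ 0.6561 -0.2068  0.0403] ext [0.018 0.018 0.007] [23. 20. 19.]
14 [441, 236, 20, 20, 304] h [0.0102 0.0132 0.015 ] top c [ 0.5328 -0.3237  0.0126] ext [0.036 0.038 0.005] [15. 15. 14.]
15 [386, 243, 15, 14, 162] h [0.0357 0.0434 0.0449] top c [ 0.5199 -0.2082  0.0422] ext [0.015 0.015 0.005] [55. 54. 51.]
16 [291, 276, 34, 52, 1616] h [0.0209 0.0236 0.026 ] top c [ 0.4165 -0.0432  0.023 ] ext [0.098 0.065 0.006] [ 88. 105.  98.]
17 [387, 279, 15, 14, 161] h [0.0367 0.0471 0.0485] top c [ 0.448  -0.2096  0.0459] ext [0.013 0.014 0.005] [42. 40. 35.]
20 [138, 290, 35, 35, 215] h [0.013  0.0169 0.0184
[... 791 characters left out ...]
162 0.0193 0.0215] top c [ 0.6566 -0.3248  0.0202] ext [0.058 0.056 0.006] [171. 142.  56.]
5 [395, 243, 17, 44, 505] h [0.028  0.0446 0.0488] top c [ 0.4825 -0.2025  0.0451] ext [0.089 0.014 0.01 ] [98. 94. 85.]
6 [451, 251, 21, 14, 211] h [0.0098 0.0116 0.0127] top c [ 0.5301 -0.3185  0.0118] ext [0.042 0.038 0.004] [23. 22. 21.]
7 [295, 268, 36, 40, 1338] h [0.0208 0.0229 0.025 ] top c [ 0.4149 -0.0384  0.0234] ext [0.099 0.067 0.006] [164. 183. 175.]
8 [130, 274, 33, 27, 301] h [0.0109 0.0159 0.0178] top c [0.4003 0.2618 0.0161] ext [0.069 0.05  0.006] [151. 147. 142.]
9 [471, 276, 24, 29, 507] h [0.0339 0.0402 0.0415] top c [ 0.4161 -0.3367  0.0402] ext [0.04  0.036 0.005] [18. 18. 19.]
```

View pics/z0.png

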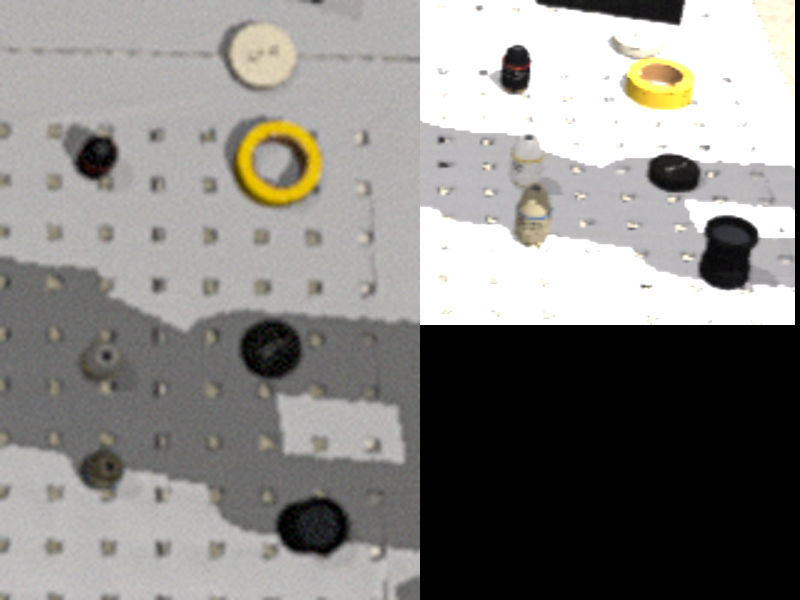

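Run:
```python
from h import *
z=np.load("top0.npz");p,d=z["p"],z["d"]
P=cloud(cv2.medianBlur(d,3),"top")
k=(P[...,2]>.018)&(P[...,2]<.04); k[:155]=0;k[220:]=0;k[:,:195]=0;k[:,315:]=0
n,L,S,_=cv2.connectedComponentsWithStats(k.astype(np.uint8)); i=1+np.argmax(S[1:,4])
# intersect rays with z=0.026 plane (+cam offset)
c=bot.get_calibration("top");K=c["mtx"];T=c["pose"]
def ray(uv,zz):
    uv=np.atleast_2d(uv).astype(float)
    r=np.c_[(uv[:,0]-K[0,2])/K[0,0],-(uv[:,1]-K[1,2])/K[1,1],-np.ones(len(uv))]@T[:3,:3].T
    return T[:3,3]+r*((zz-T[2,3])/r[:,2])[:,None]
v,u=np.nonzero(L==i)
X=ray(np.c_[u,v],.0275)[:,:2]
r=cv2.minAreaRect((X*1000).astype(np.float32)); print(r)
# PCA centroid
m=X.mean(0);w,V=np.linalg.eigh(np.cov(X.T)); print(m,np.sqrt(12*w),np.degrees(np.arctan2(V[1],V[0])))
o=cv2.resize(p[150:225,195:320][:,:,::-1],None,fx=6,fy=6,interpolation=2)
cv2.imwrite("pics/blk.png",cv2.convertScaleAbs(o,alpha=1.6))
```

```text
((639.9830932617188, 60.79232406616211), (175.85231018066406, 59.76921081542969), 80.85961151123047)
[0.63994976 0.06061318] [0.05956062 0.17582669] [170.80313876  80.80313876]
```

View pics/blk.png

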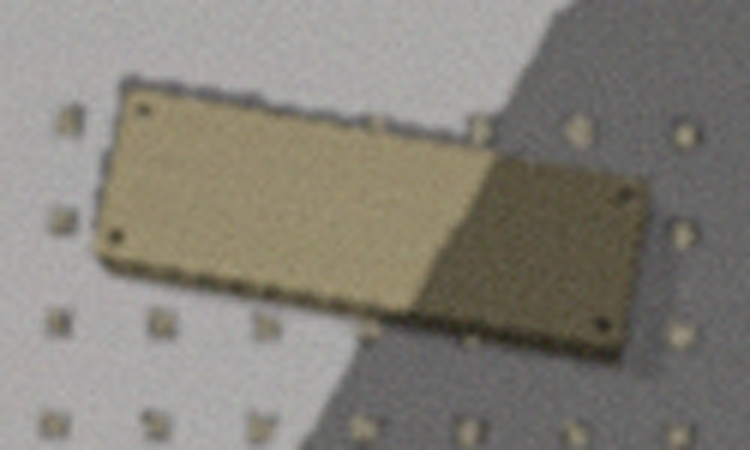

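```bash
cat >> h.py <<'E'
from scipy.spatial.transform import Rotation as Ro
def Rd(a):
    a=np.radians(a); z=np.array([np.cos(a),np.sin(a),0]); y=np.array([0,0,-1.]); return np.stack([np.cross(y,z),y,z],1)
def go(target,yaw,frm=None):
    s=bot.read_state(); p=np.array(s["position"]) if frm is None else np.array(frm)
    R=np.array(s["tcp_rot"]); cy=np.degrees(np.arctan2(R[1,2],R[0,2]))
    print("t",round(s["time_s"],2),"pos",np.round(p,4),"yaw %.2f"%cy,"F",np.round(s["force"],1),"open %.3f"%s["opening"])
    print("shift mm",np.round(Rd(cy).T@(np.array(target)-p)*1000,1),"turn y",round(-(yaw-cy),1))
E
python3 - <<'E'
from h import *
c=bot.get_calibration("top");K=c["mtx"];T=c["pose"]
uv=np.array([(143,108),(115,235),(625,193),(602,323)])/6+[195-.42,150-.42]
r=np.c_[(uv[:,0]-K[0,2])/K[0,0],-(uv[:,1]-K[1,2])/K[1,1],-np.ones(4)]@T[:3,:3].T
X=T[:3,3]+r*((.0275-T[2,3])/r[:,2])[:,None]; print(X.round(4),X.mean(0))
e=(X[0]+X[1]-X[2]-X[3]);print(np.degrees(np.arctan2(e[1],e[0])))
go([.5185,-.205,.12],-9.2)
E
```

```text
[[ 0.6755  0.138   0.0275]
 [ 0.6322  0.145   0.0275]
 [ 0.6502 -0.0214  0.0275]
 [ 0.6061 -0.0149  0.0275]] [0.64099743 0.06168449 0.0275    ]
80.8600936616787
t 0.1 pos [ 0.1994 -0.5917  0.2437] yaw -71.39 F [ 0.2 -0.2 -0.1] open 0.999
shift mm [-425.8  123.7 -264.7] turn y -62.2
```

jog_arm(
  motion=[-42,5,-26,0,-6,0,-85,10,-53,0,-12,0,-128,20,-80,0,-18,0,-170,35,-106,0,-25,0,-213,50,-132,0,-31,0,-256,65,-159,0,-37,0,-298,80,-185,0,-43,0,-341,95,-212,0,-50,0,-384,110,-238,0,-56,0,-425.8,123.7,-264.7,0,-62.2,0,-425.8,123.7,-264.7,0,-62.2,0,-425.8,123.7,-264.7,0,-62.2,0,-425.8,123.7,-264.7,0,-62.2,0],
  gripper=0.6,
)

```text
time_s: 1.72
position: [0.518, -0.2067, 0.1211]
tcp_rot: [[-0.162, 0.0, 0.987], [-0.987, -0.0, -0.162], [0.0, -1.0, 0.0]]
force: [0.1, -0.1, 0.4]
opening: 0.602
```

Run:
```python
from h import *
go([.5185,-.205,.028],-9.15)
for n in("side","top"):
    p,d=bot.capture(n); cv2.imwrite(f"pics/{n}1.png",p[:,:,::-1]); np.savez(f"{n}1.npz",p=p,d=d)
a=cv2.imread("pics/side1.png")[100:400,250:650];b=cv2.imread("pics/top1.png")[100:400,250:650]
cv2.imwrite("pics/m1.png",cv2.convertScaleAbs(np.hstack([a,b]),alpha=1.4))
```

```text
t 1.73 pos [ 0.518  -0.2067  0.1211] yaw -9.31 F [ 0.1 -0.1  0.4] open 0.602
shift mm [-1.8 93.1  0.2] turn y -0.2
```

View pics/m1.png

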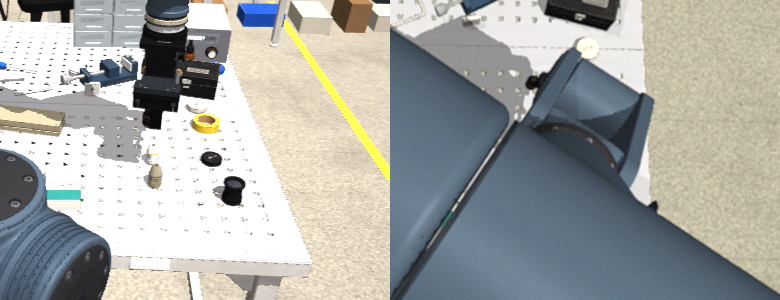

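Run:
```python
from h import *
p=cv2.imread("pics/side1.png"); R=Rd(-9.3)
tcp=np.array([.518,-.2067,.1211])
o=cv2.resize(p[150:300,360:460],None,fx=5,fy=4,interpolation=2); o=cv2.convertScaleAbs(o,alpha=1.6)
for sx in(-9.5,9.5):
  for sz in(-26-15,-26):
    q=proj(tcp+R@np.array([sx,22,sz])/1000,"side")[0]; print(sx,sz,q)
    cv2.circle(o,(int((q[0]-360+.5)*5),int((q[1]-150+.5)*4)),3,(0,255,0),1)
for X in([.5185,-.205,.042],[.4465,-.2065,.046]):
    q=proj(X,"side")[0];cv2.circle(o,(int((q[0]-360+.5)*5),int((q[1]-150+.5)*4)),3,(0,0,255),1)
cv2.imwrite("pics/f1.png",o)
# depth profile of finger
z=np.load("side1.npz");P=cloud(z["d"],"side")
for v in (215,220,224): print(v,[tuple(np.round(P[v,u],3)) for u in range(392,414,3)])
```

```text
-9.5 -41 [399.71902717 230.88129163]
-9.5 -26 [400.60823709 226.52408772]
9.5 -41 [410.39438751 232.17726645]
9.5 -26 [411.15637177 227.78937848]
215 [(np.float64(0.656), np.float64(-0.19), np.float64(0.026)), (np.float64(0.647), np.float64(-0.195), np.float64(0.032)), (np.float64(0.647), np.float64(-0.202), np.float64(0.032)), (np.float64(0.482), np.float64(-0.191), np.float64(0.13)), (np.float64(0.48), np.float64(-0.196), np.float64(0.132)), (np.float64(0.482), np.float64(-0.201), np.float64(0.131)), (np.float64(0.482), np.float64(-0.206), np.float64(0.131)), (np.float64(0.699), np.float64(-0.24), np.float64(0.002))]
220 [(np.float64(0.651), np.float64(-0.19), np.float64(0.016)), (np.float64(0.647), np.float64(-0.196), np.float64(0.019)), (np.float64(0.646), np.float64(-0.202), np.float64(0.02)), (np.float64(0.485), np.float64(-0.192), np.float64(0.118)), (np.float64(0.484), np.float64(-0.197), np.float64(0.119)), (np.float64(0.484), np.float64(-0.202), np.float64(0.12)), (np.float64(0.485), np.float64(-0.208), np.float64(0.119)), (np.float64(0.679), np.float64(-0.238), np.float64(0.001))]
224 [(np.float64(0.66), np.float64(-0.192), np.float64(0.001)), (np.float64(0.648), np.float64(-0.197), np.float64(0.009)), (np.float64(0.485), np.float64(-0.187), np.float64(0.11)), (np.float64(0.484), np.float64(-0.192), np.float64(0.111)), (np.float64(0.484), np.float64(-0.198), np.float64(0.111)), (np.float64(0.487), np.float64(-0.203), np.float64(0.109)), (np.float64(0.482), np.float64(-0.208), np.float64(0.113)), (np.float64(0.66), np.float64(-0.237), np.float64(0.003))]
```

View pics/f1.png

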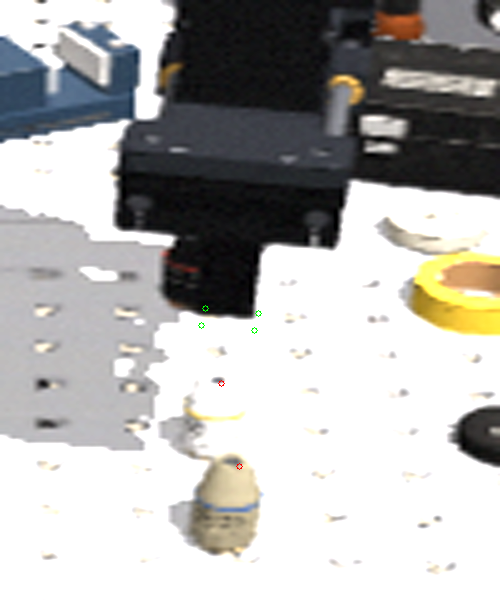

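Run:
```python
from h import *
z=np.load("side1.npz");P=cloud(z["d"],"side")
for v in range(208,234,2):
    r=P[v,385:425]; k=np.nonzero((r[:,2]>.08)&(r[:,0]<.6))[0]
    if len(k): print(v,k.min()+385,k.max()+385,np.round(np.median(r[k],0),4), np.round(np.ptp(r[k,1]),4), "pred mid u", proj([np.median(r[k,0]), -.2067+ (np.median(r[k,0])-.518)*np.tan(np.radians(-9.3)), np.median(r[k,2])],"side")[0].round(1))
```

```text
208 391 424 [ 0.4317 -0.195   0.1743] 0.0532 pred mid u [406.  207.9]
210 399 424 [ 0.4312 -0.201   0.1709] 0.0352 pred mid u [405.8 209.8]
212 399 412 [ 0.4809 -0.1978  0.1375] 0.0304 pred mid u [407.1 212. ]
214 399 411 [ 0.4814 -0.197   0.1331] 0.0204 pred mid u [406.9 214.1]
216 399 411 [ 0.4826 -0.1981  0.1282] 0.0203 pred mid u [406.7 216.1]
218 399 411 [ 0.4836 -0.1983  0.1237] 0.0203 pred mid u [406.5 218. ]
220 399 410 [ 0.4838 -0.1977  0.1192] 0.0191 pred mid u [406.3 220.1]
222 399 410 [ 0.4844 -0.198   0.1148] 0.0194 pred mid u [406.2 222. ]
224 398 410 [ 0.484  -0.1977  0.1108] 0.0208 pred mid u [406.  224.1]
226 398 410 [ 0.4837 -0.1979  0.1069] 0.021 pred mid u [405.8 226. ]
228 398 410 [ 0.4849 -0.1985  0.1018] 0.0209 pred mid u [405.6 228.1]
```

jog_arm(
  motion=[-1.8,25,0.2,0,0,0,-1.8,50,0.2,0,0,0,-1.8,70,0.2,0,0,0,-1.8,85,0.2,0,0,0,-1.8,93,0.2,0,0,0,-1.8,93,0.2,0,0,0],
)

```text
time_s: 2.58
position: [0.5188, -0.204, 0.0276]
tcp_rot: [[-0.16, -0.0, 0.987], [-0.987, 0.0, -0.16], [-0.0, -1.0, -0.0]]
force: [0.5, 0.3, 0.7]
opening: 0.604
```

jog_arm(
  motion=[0,0,0,0,0,0,0,0,0,0,0,0,0,0,0,0,0,0,0,0,0,0,0,0],
  gripper=0.2,
)

```text
time_s: 3.08
position: [0.5193, -0.2039, 0.0282]
tcp_rot: [[-0.16, 0.001, 0.987], [-0.987, -0.0, -0.16], [0.0, -1.0, 0.001]]
force: [-0.2, 0.1, 2.0]
opening: 0.27
```

jog_arm(
  motion=[0,0,0,0,0,0,0,0,0,0,0,0,0,-5,0,0,0,0,0,-20,0,0,0,0,0,-40,0,0,0,0,0,-65,0,0,0,0,0,-85,0,0,0,0,0,-92,0,0,0,0,0,-92,0,0,0,0],
  gripper=0,
)

```text
time_s: 4.2
position: [0.5191, -0.2038, 0.1204]
tcp_rot: [[-0.16, 0.001, 0.987], [-0.987, -0.001, -0.16], [0.0, -1.0, 0.001]]
force: [0.0, -0.3, -2.8]
opening: 0.273
```

```bash
cat >> h.py <<'E'
def snap(tag,box=None,n="side",f=4,marks=(),al=1.3):
    p,d=bot.capture(n); np.savez(f"{n}{tag}.npz",p=p,d=d)
    x0,y0,x1,y1=box or(0,0,640,480)
    o=cv2.resize(p[y0:y1,x0:x1,::-1],None,fx=f,fy=f,interpolation=2);o=cv2.convertScaleAbs(o,alpha=al)
    for X in marks:
        q=proj(X,n)[0]; cv2.circle(o,(int((q[0]-x0+.5)*f),int((q[1]-y0+.5)*f)),3,(0,255,0),1)
    cv2.imwrite(f"pics/{n}{tag}.png",o); return p,d
E
python3 - <<'E'
from h import *
s=bot.read_state();t=s["position"]
snap("2",(340,130,490,280),marks=[[t[0],t[1],t[2]-.003-.025],[t[0],t[1],t[2]-.003+.017]])
go([.64,.064,.12],-9.15)
E
```

```text
t 4.25 pos [ 0.5187 -0.2036  0.1197] yaw -9.19 F [ 0.3 -0.4 -2.5] open 0.274
shift mm [-283.6   -0.3   77. ] turn y -0.0
```

View pics/side2.png

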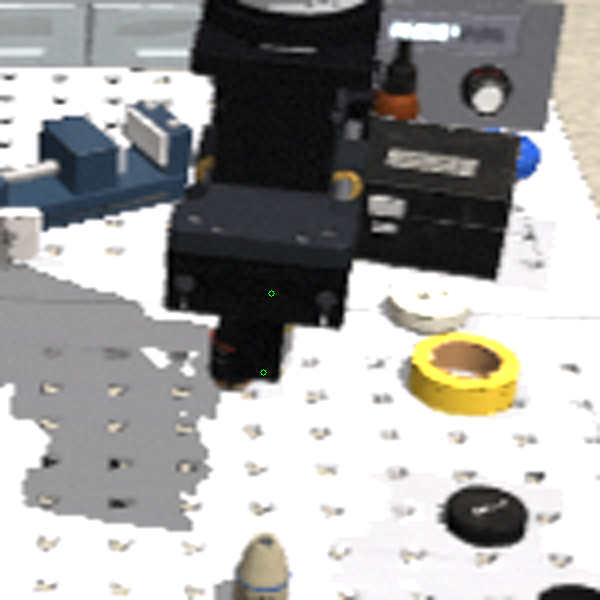

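jog_arm(
  motion=[-20,0,5,0,0,0,-55,0,15,0,0,0,-95,0,25,0,0,0,-135,0,36,0,0,0,-175,0,47,0,0,0,-215,0,58,0,0,0,-250,0,67,0,0,0,-275,0,73,0,0,0,-284.4,0,76.3,0,0,0,-284.4,20,76.3,0,0,0,-284.4,40,76.3,0,0,0,-284.4,52,76.3,0,0,0,-284.4,58,76.3,0,0,0,-284.4,60,76.3,0,0,0,-284.4,60,76.3,0,0,0],
)

```text
time_s: 6.12
position: [0.6401, 0.0646, 0.0602]
tcp_rot: [[-0.16, 0.001, 0.987], [-0.987, -0.0, -0.16], [-0.0, -1.0, 0.001]]
force: [0.2, 0.7, -0.8]
opening: 0.272
```

Run:
```python
from h import *
go([.6395,.065,.0545],-9.15)
snap("3",(230,130,380,280),al=1.1,f=4)
```

```text
t 6.12 pos [0.6401 0.0646 0.0602] yaw -9.21 F [ 0.2  0.7 -0.8] open 0.272
shift mm [-0.3  5.7 -0.7] turn y -0.1
```

View pics/side3.png

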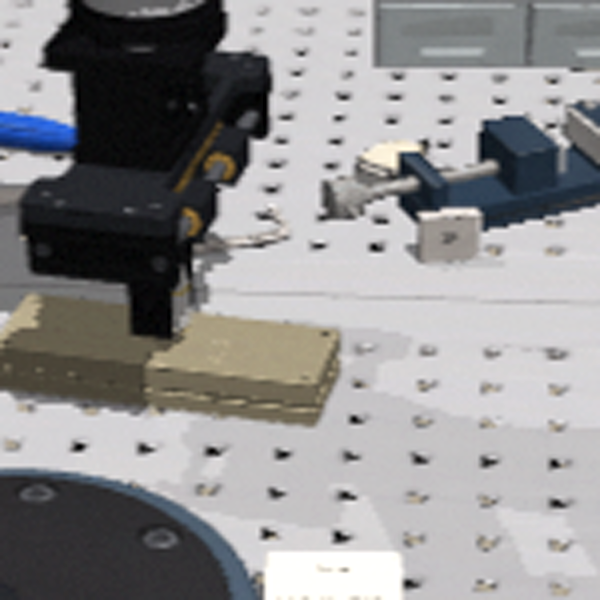

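jog_arm(
  motion=[0,2,-0.5,0,0,0,0,3.5,-0.5,0,0,0,0,4.5,-0.5,0,0,0,0,5.0,-0.5,0,0,0,0,5.0,-0.5,0,0,0],
)

```text
time_s: 6.8
position: [0.6393, 0.0648, 0.0548]
tcp_rot: [[-0.16, -0.0, 0.987], [-0.987, 0.0, -0.16], [-0.0, -1.0, -0.0]]
force: [1.0, 0.4, -2.2]
opening: 0.272
```

jog_arm(
  motion=[0,0.4,0,0,0,0,0,0.8,0,0,0,0,0,0.8,0,0,0,0],
)

```text
time_s: 7.18
position: [0.6394, 0.0648, 0.0545]
tcp_rot: [[-0.16, 0.0, 0.987], [-0.987, -0.0, -0.16], [0.0, -1.0, 0.0]]
force: [-1.4, -0.1, 2.2]
opening: 0.275
```

Contact at z = 0.0545 with a light force. I'll open partially and retract.

jog_arm(
  motion=[0,0,0,0,0,0,0,0,0,0,0,0,0,0,0,0,0,0,0,-10,0,0,0,0,0,-30,0,0,0,0,0,-60,0,0,0,0,0,-90,0,0,0,0,60,-100,0,0,0,0,120,-100,0,0,0,0,180,-100,0,0,0,0,230,-100,0,0,0,0,255,-100,0,0,0,0,265,-95,15,0,0,0,269.7,-95,25.6,0,0,0,269.7,-95,25.6,0,0,0],
  gripper=0.6,
)

```text
time_s: 9.05
position: [0.6225, -0.2058, 0.1501]
tcp_rot: [[-0.16, 0.002, 0.987], [-0.987, -0.001, -0.16], [0.001, -1.0, 0.002]]
force: [-0.8, -0.6, 0.3]
opening: 0.599
```

Run:
```python
from h import *
go([.6545,-.204,.028],-9.15)
snap("4",(230,130,380,280),al=1.1,f=4)
snap("4",(190,110,340,260),n="top",al=1.3,f=4)
```

```text
t 9.05 pos [ 0.6225 -0.2058  0.1501] yaw -9.18 F [-0.8 -0.6  0.3] open 0.599
shift mm [ -6.8 122.1  31.4] turn y -0.0
```

View pics/side4.png

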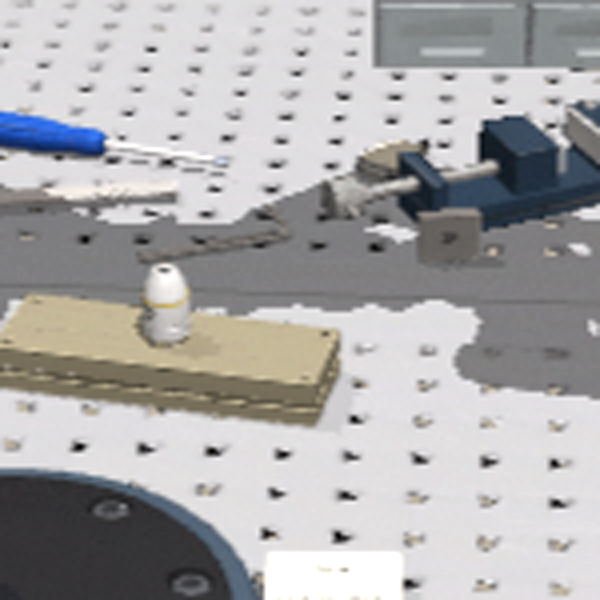

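View pics/top4.png

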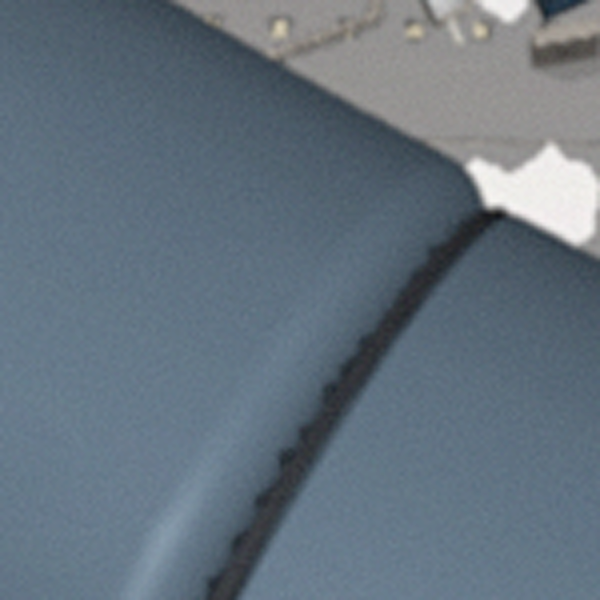

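```bash
cat >> h.py <<'E'
def ray(uv,zz,n):
    c=bot.get_calibration(n);K=c["mtx"];T=c["pose"]
    uv=np.atleast_2d(uv).astype(float)
    r=np.c_[(uv[:,0]-K[0,2])/K[0,0],-(uv[:,1]-K[1,2])/K[1,1],-np.ones(len(uv))]@T[:3,:3].T
    return T[:3,3]+r*((zz-T[2,3])/r[:,2])[:,None]
E
python3 - <<'E'
from h import *
p=np.load("side4.npz")["p"]
o=cv2.resize(p[190:240,225:325,::-1],None,fx=8,fy=8,interpolation=cv2.INTER_CUBIC)
cv2.imwrite("pics/s4z.png",o)
E
```

```text
(no output)
```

View pics/s4z.png

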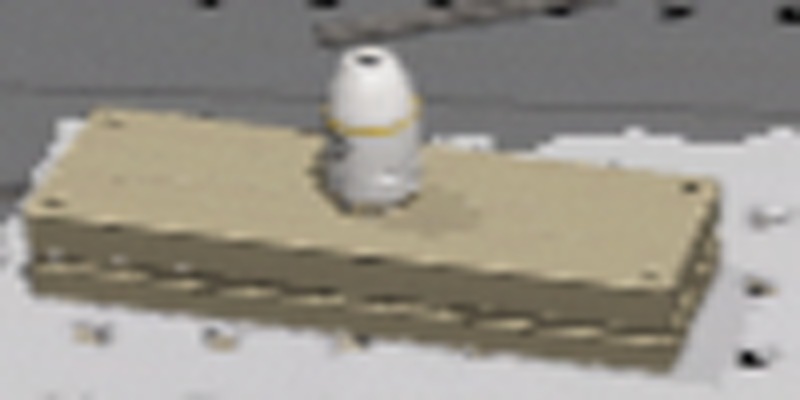

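Run:
```python
from h import *
f=lambda a:(np.array(a)+.5)/8-.5+[225,190]
for zb in (0,.0013):
    H=ray(f([(112,122),(53,202),(691,187),(651,275)]),.026+zb,"side"); c=H.mean(0)
    N=ray(f([(368,59)]),.068+zb,"side")[0]
    e=(H[0]+H[1]-H[2]-H[3])[:2];e2=(H[0]+H[2]-H[1]-H[3])[:2]
    print(c,N, "hole spacing",np.linalg.norm(e)/2,np.linalg.norm(e2)/2,"yaw",np.degrees(np.arctan2(e[1],e[0])))
    ex=np.array([np.cos(np.radians(-9.15)),np.sin(np.radians(-9.15))]);ey=np.array([-ex[1],ex[0]])
    d=(N-c)[:2];print("rel x,y mm",d@ex*1e3,d@ey*1e3)
# from depth: barrel surface pixels
z=np.load("side4.npz");P=cloud(z["d"],"side")
m=np.zeros((480,640),bool);m[194:215,262:282]=1
k=m&(P[...,2]>.036)&(P[...,2]<.068)&(P[...,0]<.66)
q=P[k];print(len(q),q.min(0),q.max(0))
for zl in(.035,.04,.045,.05,.055,.06,.065):
    s=q[abs(q[:,2]-zl)<.003]
    if len(s)>3: print(zl,len(s),s[:,1].min().round(4),s[:,1].max().round(4),((s[:,1].min()+s[:,1].max())/2).round(4),s[:,0].min().round(4))
```

```text
[0.64348301 0.06621946 0.026     ] [0.64248663 0.06559502 0.068     ] hole spacing 0.16262088954952095 0.044533636015727504 yaw 81.09737193487577
rel x,y mm -0.8844065156366905 -0.7749363215761331
[0.64133005 0.06586281 0.0273    ] [0.64017743 0.06521354 0.0693    ] hole spacing 0.1622757227987577 0.044439112301794974 yaw 81.09737193487582
rel x,y mm -1.0347050880612065 -0.8242988961486892
162 [0.6239011  0.05382358 0.03602147] [0.64269517 0.07755229 0.0676129 ]
0.035 10 0.0578 0.073 0.0654 0.6248
0.04 29 0.054 0.0775 0.0657 0.6248
0.045 27 0.0538 0.0775 0.0656 0.6239
0.05 31 0.0538 0.077 0.0654 0.6255
0.055 34 0.0539 0.0776 0.0657 0.6247
0.06 34 0.0543 0.0766 0.0655 0.6263
0.065 31 0.0555 0.0746 0.065 0.6266
```

jog_arm(
  motion=[-6.8,15,31.4,0,0,0,-6.8,45,31.4,0,0,0,-6.8,80,31.4,0,0,0,-6.8,105,31.4,0,0,0,-6.8,118,31.4,0,0,0,-6.8,122,31.4,0,0,0,-6.8,122,31.4,0,0,0],
)

```text
time_s: 10.02
position: [0.654, -0.2038, 0.0278]
tcp_rot: [[-0.159, 0.001, 0.987], [-0.987, -0.0, -0.159], [0.0, -1.0, 0.001]]
force: [-0.2, 0.1, -0.4]
opening: 0.596
```

jog_arm(
  motion=[0,0,0,0,0,0,0,0,0,0,0,0,0,0,0,0,0,0,0,0,0,0,0,0,0,0,0,0,0,0,0,0,0,0,0,0],
  gripper=0,
)

```text
time_s: 10.78
position: [0.6542, -0.2041, 0.0277]
tcp_rot: [[-0.16, 0.002, 0.987], [-0.987, -0.001, -0.16], [0.0, -1.0, 0.002]]
force: [0.9, 0.2, 4.1]
opening: 0.314
```

jog_arm(
  motion=[0,-5,0,0,0,0,0,-30,0,0,0,0,0,-80,0,0,0,0,-25,-120,-4,0,0,0,-70,-132,-12,0,0,0,-120,-132,-22,0,0,0,-170,-132,-31,0,0,0,-220,-132,-40,0,0,0,-265,-132,-48,0,0,0,-300,-132,-54,0,0,0,-314,-132,-56.8,0,0,0,-314,-110,-56.8,0,0,0,-314,-75,-56.8,0,0,0,-314,-50,-56.8,0,0,0,-314,-37,-56.8,0,0,0,-314,-33,-56.8,0,0,0,-314,-33,-56.8,0,0,0],
)

```text
time_s: 12.9
position: [0.6481, 0.1149, 0.0606]
tcp_rot: [[-0.16, 0.001, 0.987], [-0.987, -0.0, -0.16], [-0.0, -1.0, 0.001]]
force: [-0.4, 0.0, -1.0]
opening: 0.31
```

Run:
```python
from h import *
go([.6483,.1149,.0545],-9.05)
snap("5",(230,130,380,280),al=1.1,f=4)
```

```text
t 12.9 pos [0.6481 0.1149 0.0606] yaw -9.21 F [-0.4  0.  -1. ] open 0.310
shift mm [-0.   6.1  0.2] turn y -0.2
```

View pics/side5.png

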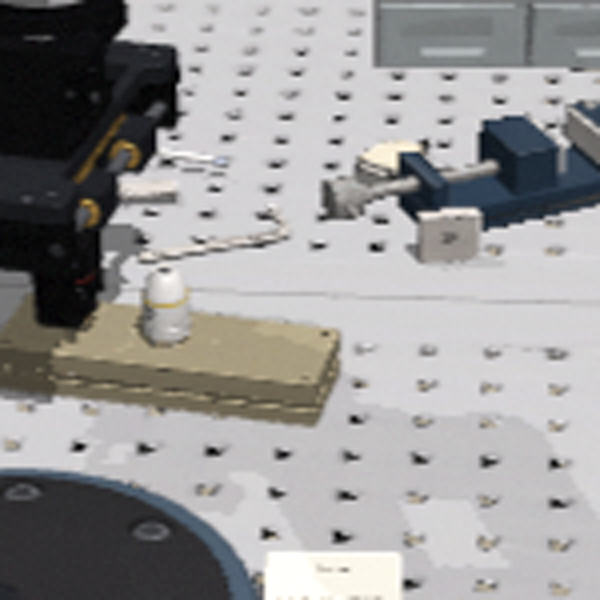

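jog_arm(
  motion=[0,2.5,0,0,0,0,0,4.5,0,0,0,0,0,5.3,0,0,0,0,0,5.7,0,0,0,0,0,6.1,0,0,0,0,0,6.1,0,0,0,0],
)

```text
time_s: 13.7
position: [0.6476, 0.1153, 0.0541]
tcp_rot: [[-0.16, 0.0, 0.987], [-0.987, 0.0, -0.16], [-0.0, -1.0, 0.0]]
force: [-1.0, 0.5, -0.8]
opening: 0.31
```

jog_arm(
  motion=[0,0.4,0,0,0,0,0,0.7,0,0,0,0,0,0.7,0,0,0,0],
)

```text
time_s: 14.08
position: [0.6477, 0.1153, 0.054]
tcp_rot: [[-0.16, 0.0, 0.987], [-0.987, 0.0, -0.16], [-0.0, -1.0, 0.0]]
force: [-1.4, -0.1, 5.0]
opening: 0.312
```

jog_arm(
  motion=[0,0,0,0,0,0,0,0,0,0,0,0,0,0,0,0,0,0,0,-10,0,0,0,0,0,-30,0,0,0,0,0,-65,0,0,0,0,0,-100,0,0,0,0,50,-100,-20,0,0,0,100,-100,-40,0,0,0,150,-100,-60,0,0,0,200,-100,-83,0,0,0,250,-100,-104,0,0,0,300,-100,-125,0,0,0,335,-100,-140,0,0,0,349.8,-95,-147.1,0,0,0,349.8,-80,-147.1,0,0,0,349.8,-70,-147.1,0,0,0,349.8,-70,-147.1,0,0,0],
  gripper=0.6,
)

```text
time_s: 16.32
position: [0.4465, -0.2057, 0.1228]
tcp_rot: [[-0.159, -0.001, 0.987], [-0.987, 0.001, -0.159], [-0.001, -1.0, -0.001]]
force: [0.8, 0.7, -0.8]
opening: 0.599
```

Run:
```python
from h import *
go([.4465,-.2065,.028],-9.15)
p,d=snap("6",(225,190,325,240),f=8,al=1.0)
P=cloud(d,"side")
def cyl(y0,y1,x0=.615,x1=.665):
    for zl in(.042,.046,.05,.054):
        k=(abs(P[...,2]-zl)<.002)&(P[...,1]>y0)&(P[...,1]<y1)&(P[...,0]>x0)&(P[...,0]<x1)
        s=P[k]; 
        if len(s)>3: print(zl,len(s),((s[:,1].min()+s[:,1].max())/2).round(4),s[:,1].min().round(4),s[:,1].max().round(4),s[:,0].min().round(4))
cyl(.045,.09);print();cyl(.095,.14)
```

```text
t 16.32 pos [ 0.4465 -0.2057  0.1228] yaw -9.13 F [ 0.8  0.7 -0.8] open 0.599
shift mm [ 0.8 94.8  0.1] turn y 0.0
0.042 17 0.0643 0.0541 0.0744 0.6258
0.046 23 0.0656 0.0538 0.0774 0.6238
0.05 18 0.0653 0.0539 0.0766 0.6246
0.054 21 0.0659 0.0539 0.0778 0.6241

0.042 23 0.1167 0.1058 0.1276 0.6328
0.046 19 0.1149 0.1036 0.1261 0.634
0.05 18 0.1167 0.1061 0.1272 0.6333
0.054 20 0.1145 0.1056 0.1234 0.6307
```

View pics/side6.png

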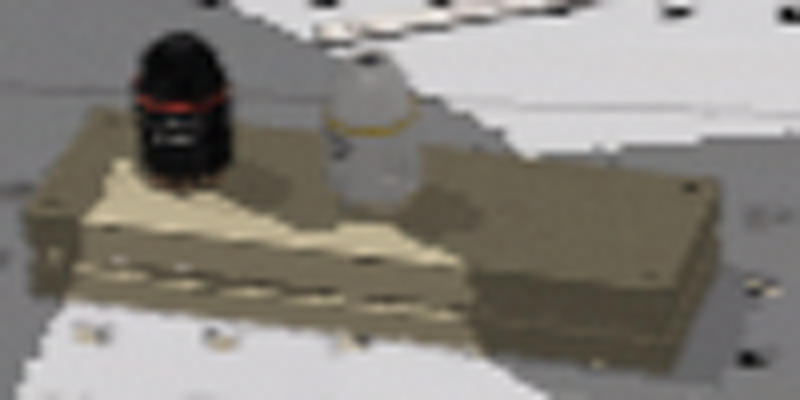

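jog_arm(
  motion=[0.8,25,0,0,0,0,0.8,55,0,0,0,0,0.8,80,0,0,0,0,0.8,91,0,0,0,0,0.8,94.8,0,0,0,0,0.8,94.8,0,0,0,0],
)

```text
time_s: 17.12
position: [0.4468, -0.2075, 0.0289]
tcp_rot: [[-0.159, 0.001, 0.987], [-0.987, -0.001, -0.159], [0.0, -1.0, 0.001]]
force: [0.1, 0.6, 0.1]
opening: 0.603
```

jog_arm(
  motion=[0,0,0,0,0,0,0,0,0,0,0,0,0,0,0,0,0,0,0,0,0,0,0,0,0,0,0,0,0,0,0,0,0,0,0,0],
  gripper=0,
)

```text
time_s: 17.88
position: [0.4467, -0.2076, 0.0287]
tcp_rot: [[-0.16, 0.001, 0.987], [-0.987, -0.001, -0.16], [0.0, -1.0, 0.001]]
force: [0.3, -0.2, 4.0]
opening: 0.274
```

jog_arm(
  motion=[0,-5,0,0,0,0,0,-30,0,0,0,0,0,-75,0,0,0,0,-20,-105,12,0,0,0,-60,-110,35,0,0,0,-100,-110,59,0,0,0,-140,-110,83,0,0,0,-180,-110,106,0,0,0,-215,-110,127,0,0,0,-240,-110,142,0,0,0,-249.6,-110,147.4,0,0,0,-249.6,-90,147.4,0,0,0,-249.6,-60,147.4,0,0,0,-249.6,-42,147.4,0,0,0,-249.6,-34,147.4,0,0,0,-249.6,-32,147.4,0,0,0,-249.6,-32,147.4,0,0,0],
)

```text
time_s: 20.0
position: [0.6323, 0.0153, 0.0611]
tcp_rot: [[-0.16, 0.001, 0.987], [-0.987, -0.0, -0.16], [-0.0, -1.0, 0.001]]
force: [-0.9, -0.2, -1.3]
opening: 0.276
```

jog_arm(
  motion=[0,2,0,0,0,0,0,3.5,0,0,0,0,0,4.5,0,0,0,0,0,5,0,0,0,0,0,5,0,0,0,0],
)

```text
time_s: 20.62
position: [0.6318, 0.0155, 0.0554]
tcp_rot: [[-0.16, -0.0, 0.987], [-0.987, 0.0, -0.16], [-0.0, -1.0, -0.0]]
force: [0.5, 0.1, -1.2]
opening: 0.272
```

jog_arm(
  motion=[0,0.5,0,0,0,0,0,0.9,0,0,0,0,0,0.9,0,0,0,0],
)

```text
time_s: 21.0
position: [0.6319, 0.0155, 0.0551]
tcp_rot: [[-0.16, 0.0, 0.987], [-0.987, -0.0, -0.16], [-0.0, -1.0, 0.0]]
force: [-1.4, -0.0, 4.2]
opening: 0.272
```

jog_arm(
  motion=[0,0,0,0,0,0,0,0,0,0,0,0,0,0,0,0,0,0,0,-10,0,0,0,0,0,-30,0,0,0,0,0,-65,0,0,0,0,0,-100,0,0,0,0,40,-100,-16,0,9,0,80,-100,-32,0,18,0,120,-100,-48,0,27,0,160,-100,-64,0,36,0,200,-100,-80,0,45,0,240,-100,-97,0,54,0,280,-100,-113,0,63,0,320,-100,-130,0,72,0,360,-100,-146,0,81,0,384.6,-100,-156.9,0,90,0,384.6,-100,-156.9,0,90,0,384.6,-100,-156.9,0,90,0],
  gripper=0.6,
)

```text
time_s: 23.38
position: [0.4157, -0.3387, 0.1554]
tcp_rot: [[-0.987, 0.001, -0.158], [0.158, -0.0, -0.987], [-0.001, -1.0, 0.0]]
force: [0.5, 0.0, 1.4]
opening: 0.595
```

Run:
```python
from h import *
go([.4155,-.339,.033],-99)
snap("7",(225,190,325,240),f=8,al=1.0)
snap("7",(195,140,320,230),n="top",f=6,al=1.3)
```

```text
t 23.38 pos [ 0.4157 -0.3387  0.1554] yaw -99.11 F [0.5 0.  1.4] open 0.595
shift mm [  0.2 122.4   0.3] turn y -0.1
```

View pics/side7.png

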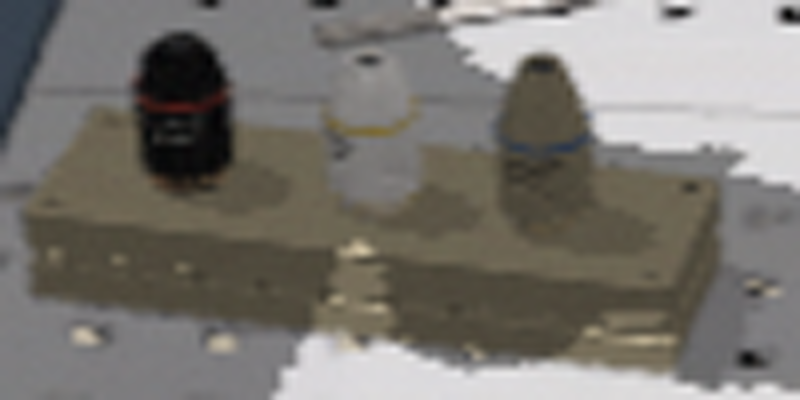

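View pics/top7.png

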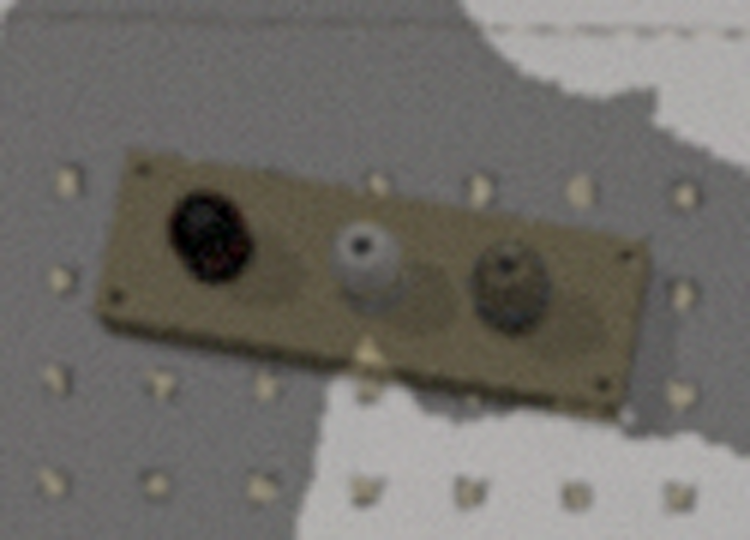

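Run:
```python
from h import *
def rep(n,f,o,holes,noses,zb):
    g=lambda a:(np.array(a)+.5)/f-.5+o
    H=ray(g(holes),.026+zb,n);c=H.mean(0)
    e=(H[0]+H[1]-H[2]-H[3])[:2]+0;yw=np.arctan2(e[1],e[0]);ey=e/np.linalg.norm(e);ex=np.array([ey[1],-ey[0]])
    print(n,c.round(4),"yaw",np.degrees(yw)-90)
    for k,(uv,h) in noses.items():
        N=ray(g([uv]),.026+h+zb,n)[0]; d=(N-c)[:2]; print(k,"rel x %.1f y %.1f"%(d@ex*1e3,d@ey*1e3))
rep("top",6,[195,140],[(142,169),(115,297),(626,255),(602,384)],{"W":((361,246),.042),"B":((507,264),.046),"K":((203,212),.040)},.001)
rep("side",8,[225,190],[(112,122),(53,202),(691,187),(651,275)],{"W":((368,60),.042),"B":((541,64),.046),"K":((181,42),.040)},.0013)
```

```text
top [0.6406 0.0617 0.027 ] yaw -9.119248525465991
W rel x -2.2 y -1.5
B rel x -0.7 y -48.1
K rel x 0.3 y 49.8
side [0.6413 0.0659 0.0273] yaw -8.902628065124176
W rel x -1.5 y -1.0
B rel x -0.6 y -47.3
K rel x 0.4 y 50.8
```

Run:
```python
from h import *
from scipy.optimize import least_squares
z=np.load("side7.npz");P=cloud(z["d"],"side")
a=np.radians(-9.0);ex=np.array([np.cos(a),np.sin(a)]);ey=np.array([-ex[1],ex[0]])
c=np.array([.6413,.0659])
for k,y0 in(("K",.116),("W",.0655),("B",.016)):
    m=(P[...,2]>.036)&(P[...,2]<.05)&(abs(P[...,1]-y0)<.02)&(P[...,0]>.6)&(P[...,0]<.66)
    q=P[m][:,:2]
    f=lambda p:np.linalg.norm(q-p,axis=1)-.0125
    r=least_squares(f,[q[:,0].mean()+.008,q[:,1].mean()],loss="soft_l1",f_scale=.001)
    print(k,len(q),r.x.round(4),"rel",((r.x-c)@ex*1e3).round(1),((r.x-c)@ey*1e3).round(1),"rms",np.sqrt(np.mean(f(r.x)**2)).round(4))
# top: silhouettes
z=np.load("top7.npz");P=cloud(z["d"],"top");c=np.array([.6406,.0617])
for k,y0,h in(("K",.111,.066),("W",.061,.068),("B",.012,.072)):
    m=(P[...,2]>h-.012)&(P[...,2]<h+.01)&(abs(P[...,1]-y0)<.022)&(P[...,0]>.6)&(P[...,0]<.69)
    q=P[m][:,:2]; x=q.mean(0); print(k,len(q),"rel",((x-c)@ex*1e3).round(1),((x-c)@ey*1e3).round(1))
```

```text
K 65 [0.648 0.117] rel -1.4 51.5 rms 0.0014
W 69 [0.6391 0.0663] rel -2.2 0.1 rms 0.0015
B 68 [0.6325 0.0196] rel -1.5 -47.1 rms 0.0016
K 125 rel -2.1 48.7
W 104 rel -2.7 -2.6
B 87 rel -2.6 -48.9
```

jog_arm(
  motion=[-16,0,-40,0,-9,0,-32,0,-80,0,-18,0,-48,0,-120,0,-27,0,-64,0,-160,0,-36,0,-80,0,-200,0,-45,0,-97,0,-240,0,-54,0,-113,0,-280,0,-63,0,-130,0,-320,0,-72,0,-146,0,-360,0,-81,0,-157.4,0,-383.8,0,-90,0,-157.4,20,-383.8,0,-90,0,-157.4,50,-383.8,0,-90,0,-157.4,80,-383.8,0,-90,0,-157.4,95,-383.8,0,-90,0,-157.4,100,-383.8,0,-90,0,-157.4,100,-383.8,0,-90,0],
  gripper=0.6,
)

```text
time_s: 25.48
position: [0.6325, 0.0148, 0.055]
tcp_rot: [[-0.159, 0.001, 0.987], [-0.987, -0.0, -0.159], [-0.0, -1.0, 0.001]]
force: [-0.3, -0.2, 0.6]
opening: 0.596
```

jog_arm(
  motion=[0,0,0,0,0,0,0,0,0,0,0,0,0,0,0,0,0,0,0,0,0,0,0,0,0,0,0,0,0,0,0,-2,0,0,0,0,0,-4,0,0,0,0,0,-4,0,0,0,0],
  gripper=0,
)

```text
time_s: 26.48
position: [0.6322, 0.0146, 0.0585]
tcp_rot: [[-0.16, -0.0, 0.987], [-0.987, 0.0, -0.16], [-0.0, -1.0, -0.0]]
force: [-0.3, 0.2, -0.8]
opening: 0.273
```

Lifted about 3.5 mm. Now I'll shift y by −2.4 and x by about +1, then lower it.

jog_arm(
  motion=[1.2,0,0.5,0,0,0,2.4,0,1,0,0,0,2.4,0,1,0,0,0,2.4,2,1,0,0,0,2.4,3.2,1,0,0,0,2.4,3.8,1,0,0,0,2.4,4,1,0,0,0,2.4,4,1,0,0,0],
)

```text
time_s: 27.48
position: [0.6327, 0.0122, 0.0549]
tcp_rot: [[-0.16, -0.0, 0.987], [-0.987, 0.0, -0.16], [0.0, -1.0, -0.0]]
force: [-1.6, 0.3, 3.5]
opening: 0.282
```

jog_arm(
  motion=[0,0,0,0,0,0,0,0,0,0,0,0,0,0,0,0,0,0,0,-10,0,0,0,0,0,-35,0,0,0,0,0,-65,0,0,0,0,-25,-68,-1,0,0,0,-53,-68,-1.8,0,0,0,-53,-68,-1.8,0,0,0,-53,-50,-1.8,0,0,0,-53,-25,-1.8,0,0,0,-53,-6,-1.8,0,0,0,-53,0,-1.8,0,0,0,-53,0,-1.8,0,0,0],
  gripper=0.6,
)

```text
time_s: 29.22
position: [0.6392, 0.0643, 0.0539]
tcp_rot: [[-0.16, -0.001, 0.987], [-0.987, 0.0, -0.16], [0.0, -1.0, -0.001]]
force: [0.6, 1.1, 0.1]
opening: 0.6
```

jog_arm(
  motion=[0,0,0,0,0,0,0,0,0,0,0,0,0,0,0,0,0,0,0,0,0,0,0,0,0,0,0,0,0,0,0,-2,0,0,0,0,0,-4,0,0,0,0,0,-4,0,0,0,0],
  gripper=0,
)

```text
time_s: 30.22
position: [0.6394, 0.0647, 0.0584]
tcp_rot: [[-0.16, -0.0, 0.987], [-0.987, 0.0, -0.16], [0.0, -1.0, -0.0]]
force: [0.2, 0.1, -1.3]
opening: 0.272
```

jog_arm(
  motion=[-0.5,0,0.7,0,0,0,-1,0,1.5,0,0,0,-1,0,1.5,0,0,0,-1,2,1.5,0,0,0,-1,3.2,1.5,0,0,0,-1,3.8,1.5,0,0,0,-1,4.2,1.5,0,0,0,-1,4.2,1.5,0,0,0],
)

```text
time_s: 31.22
position: [0.641, 0.0655, 0.0549]
tcp_rot: [[-0.16, -0.0, 0.987], [-0.987, -0.0, -0.16], [0.0, -1.0, -0.0]]
force: [-2.4, 0.0, 5.1]
opening: 0.269
```

jog_arm(
  motion=[0,0,0,0,0,0,0,0,0,0,0,0,0,0,0,0,0,0,0,-10,0,0,0,0,0,-35,0,0,0,0,0,-70,0,0,0,0,30,-100,-10,0,5,0,75,-100,-27,0,14,0,120,-100,-43,0,23,0,165,-100,-59,0,32,0,210,-100,-76,0,42,0,255,-100,-92,0,51,0,300,-100,-108,0,60,0,345,-100,-125,0,70,0,390,-100,-141,0,80,0,425,-100,-154,0,90,0,435.3,-100,-157.9,0,90,0,435.3,-100,-157.9,0,90,0],
  gripper=0.65,
)

```text
time_s: 33.48
position: [0.4156, -0.3393, 0.1547]
tcp_rot: [[-0.987, 0.0, -0.159], [0.159, 0.0, -0.987], [-0.0, -1.0, -0.0]]
force: [0.4, -0.3, 0.2]
opening: 0.65
```

Run:
```python
from h import *
go([.4155,-.339,.033],-99)
snap("8",(225,190,325,240),f=8,al=1.3)
snap("8",(195,140,320,230),n="top",f=6,al=1.5)
```

```text
t 33.48 pos [ 0.4156 -0.3393  0.1547] yaw -99.18 F [ 0.4 -0.3  0.2] open 0.650
shift mm [ 1.000e-01  1.217e+02 -2.000e-01] turn y -0.2
```

View pics/side8.png

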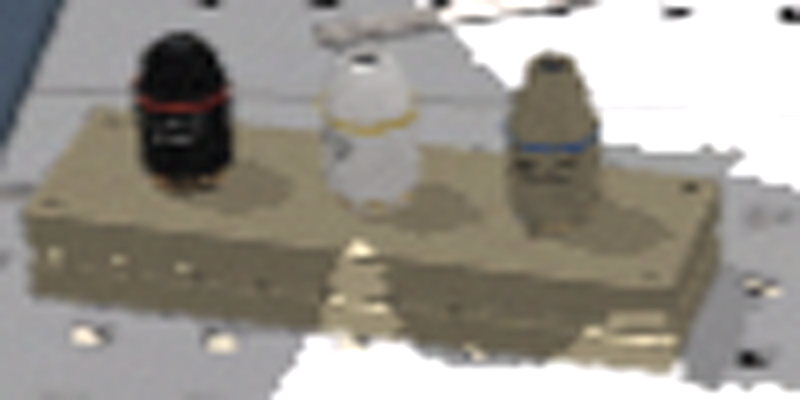

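View pics/top8.png

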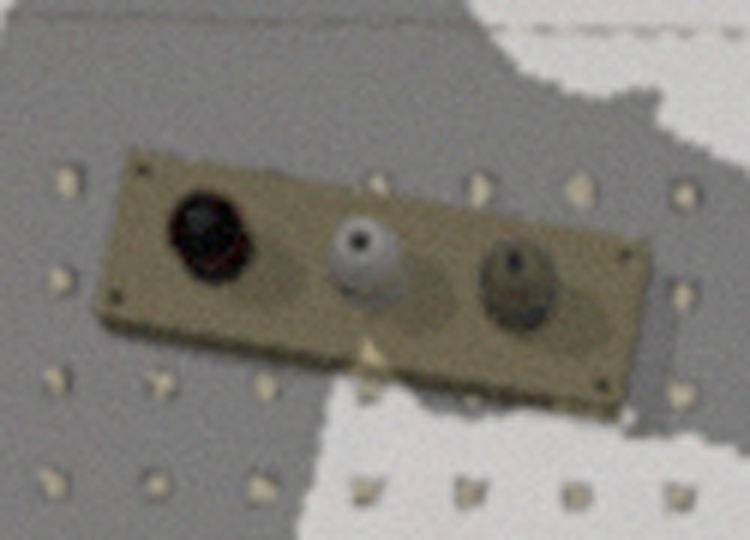

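Run:
```python
from h import *
def rep(n,f,o,holes,noses,zb):
    g=lambda a:(np.array(a)+.5)/f-.5+o
    H=ray(g(holes),.026+zb,n);c=H.mean(0)
    e=(H[0]+H[1]-H[2]-H[3])[:2]+0;ey=e/np.linalg.norm(e);ex=np.array([ey[1],-ey[0]])
    for k,(uv,h) in noses.items():
        N=ray(g([uv]),.026+h+zb,n)[0]; d=(N-c)[:2]; print(k,"rel x %.1f y %.1f"%(d@ex*1e3,d@ey*1e3))
rep("top",6,[195,140],[(142,169),(115,297),(626,255),(602,384)],{"W":((360,241),.042),"B":((515,262),.046),"K":((203,212),.040)},.001)
rep("side",8,[225,190],[(112,122),(53,202),(691,187),(651,275)],{"W":((364,59),.042),"B":((550,63),.046),"K":((181,42),.040)},.0013)
```

```text
W rel x -0.6 y -0.9
B rel x 0.4 y -50.4
K rel x 0.3 y 49.8
W rel x -1.3 y 0.2
B rel x 0.4 y -49.4
K rel x 0.4 y 50.8
```

jog_arm(
  motion=[0,25,0,0,0,0,0,60,0,0,0,0,0,95,0,0,0,0,0,114,0,0,0,0,0,121,0,0,0,0,0,121.7,0,0,0,0,0,121.7,0,0,0,0],
)

```text
time_s: 34.45
position: [0.4163, -0.3392, 0.0335]
tcp_rot: [[-0.987, 0.001, -0.159], [0.159, -0.001, -0.987], [-0.001, -1.0, 0.001]]
force: [0.6, 0.1, 0.8]
opening: 0.656
```

jog_arm(
  motion=[0,0,0,0,0,0,0,0,0,0,0,0,0,0,0,0,0,0,0,0,0,0,0,0,0,0,0,0,0,0,0,0,0,0,0,0],
  gripper=0,
)

```text
time_s: 35.2
position: [0.4158, -0.3394, 0.033]
tcp_rot: [[-0.987, 0.0, -0.16], [0.16, -0.001, -0.987], [-0.001, -1.0, 0.001]]
force: [0.1, -0.1, 4.4]
opening: 0.404
```

jog_arm(
  motion=[0,-5,0,0,0,0,0,-30,0,0,0,0,0,-65,0,0,0,0,-4,-95,-25,0,0,0,-11,-100,-70,0,0,0,-18,-100,-115,0,0,0,-25,-100,-160,0,0,0,-32,-100,-205,0,0,0,-39,-100,-250,0,0,0,-46,-100,-295,0,0,0,-53,-100,-340,0,0,0,-60,-100,-385,0,0,0,-66,-100,-422,0,0,0,-67.5,-95,-434.2,0,0,0,-67.5,-75,-434.2,0,0,0,-67.5,-45,-434.2,0,0,0,-67.5,-20,-434.2,0,0,0,-67.5,-9,-434.2,0,0,0,-67.5,-6,-434.2,0,0,0,-67.5,-6,-434.2,0,0,0],
)

```text
time_s: 37.7
position: [0.552, 0.0785, 0.0391]
tcp_rot: [[-0.987, 0.001, -0.16], [0.16, -0.0, -0.987], [-0.001, -1.0, -0.0]]
force: [0.5, 0.4, 0.3]
opening: 0.407
```

Run:
```python
from h import *
go([.5516,.0786,.033],-99)
snap("9",(200,150,350,300),f=4,al=1.3)
```

```text
t 37.7 pos [0.552  0.0785 0.0391] yaw -99.20 F [0.5 0.4 0.3] open 0.407
shift mm [0.4 6.1 0. ] turn y -0.2
```

View pics/side9.png

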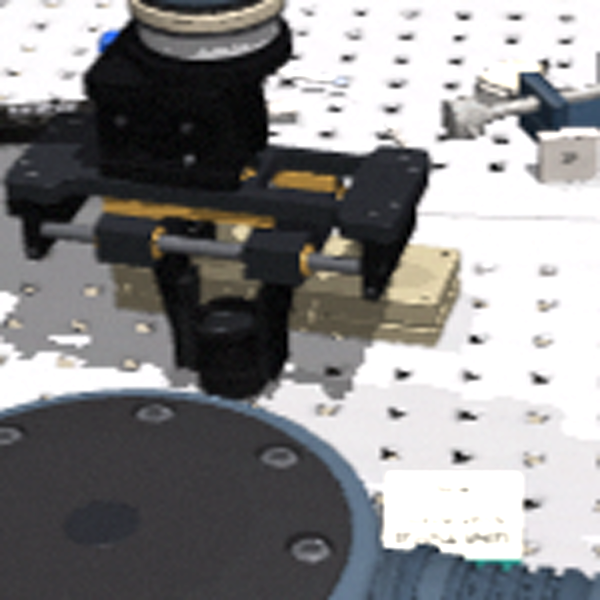

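jog_arm(
  motion=[0.3,2.5,0,0,0,0,0.3,4.5,0,0,0,0,0.3,5.5,0,0,0,0,0.3,6,0,0,0,0,0.3,6,0,0,0,0],
)

```text
time_s: 38.38
position: [0.5514, 0.0789, 0.033]
tcp_rot: [[-0.987, 0.0, -0.16], [0.16, -0.0, -0.987], [-0.0, -1.0, -0.0]]
force: [-0.8, 0.4, 2.8]
opening: 0.4
```

jog_arm(
  motion=[0,0.4,0,0,0,0,0,0.4,0,0,0,0],
)

```text
time_s: 38.62
position: [0.5514, 0.0789, 0.033]
tcp_rot: [[-0.987, 0.0, -0.16], [0.16, -0.0, -0.987], [-0.0, -1.0, -0.0]]
force: [-1.0, -0.7, 7.3]
opening: 0.407
```

jog_arm(
  motion=[0,0,0,0,0,0,0,0,0,0,0,0,0,0,0,0,0,0,0,-10,0,0,0,0,0,-35,0,0,0,0,0,-70,0,0,0,0,-2,-105,20,0,0,0,-7,-110,65,0,0,0,-12,-110,110,0,0,0,-17,-110,155,0,0,0,-22,-110,200,0,0,0,-27,-110,245,0,0,0,-32,-110,290,0,0,0,-37,-110,335,0,0,0,-42,-110,378,0,0,0,-44,-110,397.9,0,0,0,-44,-110,397.9,0,0,0],
  gripper=0.7,
)

```text
time_s: 40.75
position: [0.5311, -0.3216, 0.1424]
tcp_rot: [[-0.987, 0.0, -0.162], [0.162, 0.0, -0.987], [-0.0, -1.0, -0.0]]
force: [-0.0, 0.2, 0.4]
opening: 0.697
```

Run:
```python
from h import *
go([.5315,-.321,.0235],-99)
p,d=snap("10",(210,180,330,270),f=6,al=1.2)
P=cloud(d,"side")
a=np.radians(-9.0);ex=np.array([np.cos(a),np.sin(a)]);ey=np.array([-ex[1],ex[0]])
m=(P[...,2]>.036)&(P[...,2]<.046)&(P[...,0]>.5)&(P[...,0]<.6)&(P[...,1]>.03)&(P[...,1]<.13)
q=P[m];x=(q.min(0)+q.max(0))/2;print(len(q),x.round(4),np.ptp(q,axis=0).round(3))
v,u=np.nonzero(m);(cx,cy),ax,an=cv2.fitEllipse(cv2.convexHull(np.c_[u,v].astype(np.float32)));print(cx,cy,ax)
for zb in(.0013,): 
  X=ray([(cx,cy)],.04+zb,"side")[0];c=np.array([.6413,.0659]);
  print(X, "rel",((X[:2]-c)@ex*1e3).round(1),((X[:2]-c)@ey*1e3).round(1),"bbox rel",((x[:2]-c)@ex*1e3).round(1),((x[:2]-c)@ey*1e3).round(1))
# cap
m=(P[...,2]>.007)&(P[...,2]<.016)&(P[...,0]>.49)&(P[...,0]<.57)&(P[...,1]>-.36)&(P[...,1]<-.28)
q=P[m];print("cap",len(q),((q.min(0)+q.max(0))/2).round(4),np.ptp(q,axis=0).round(3))
snap("10",(195,130,345,280),n="top",f=4,al=1.4)
```

```text
t 40.75 pos [ 0.5311 -0.3216  0.1424] yaw -99.30 F [-0.   0.2  0.4] open 0.697
shift mm [ -0.3 118.9  -0.7] turn y -0.3
165 [0.5485 0.0817 0.0397] [0.039 0.035 0.007]
256.5559387207031 232.27830505371094 (11.820741653442383, 18.80480194091797)
[0.54676458 0.08129464 0.0413    ] rel -95.8 0.4 bbox rel -94.1 1.1
cap 216 [ 0.5293 -0.3185  0.0109] [0.041 0.037 0.008]
```

View pics/side10.png

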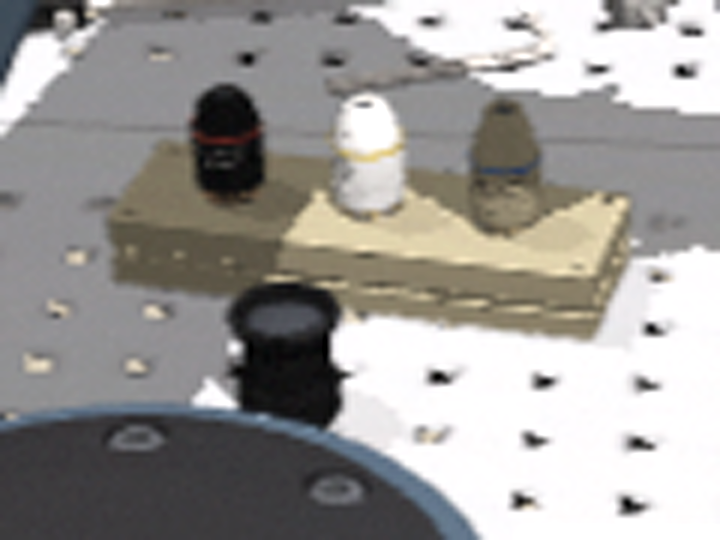

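View pics/top10.png

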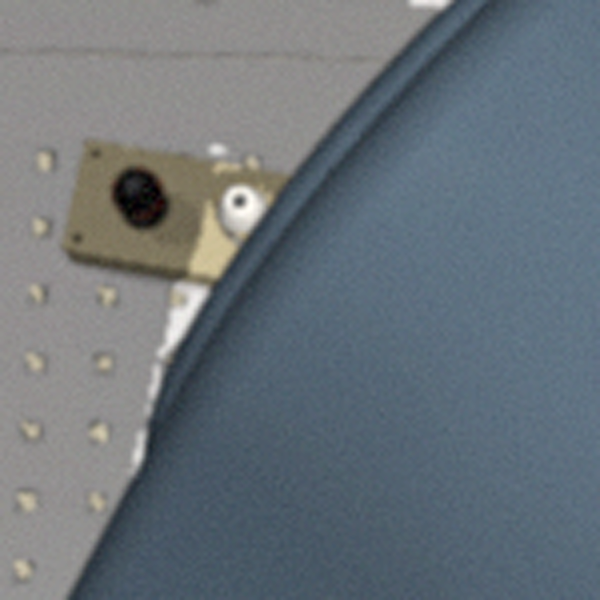

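jog_arm(
  motion=[40,0,10,0,0,0,80,0,20,0,0,0,120,0,26,0,0,0,120,0,26,0,0,0],
)

```text
time_s: 41.35
position: [0.4063, -0.3243, 0.1422]
tcp_rot: [[-0.987, -0.003, -0.16], [0.16, 0.004, -0.987], [0.003, -1.0, -0.003]]
force: [-0.1, -0.1, -0.8]
opening: 0.699
```

Run:
```python
from h import *
s=bot.read_state();print(s["position"],s["time_s"])
snap("11",(195,140,320,260),n="top",f=6,al=1.4)
```

```text
[ 0.40626914 -0.32430774  0.14216916] 41.35
```

View pics/top11.png

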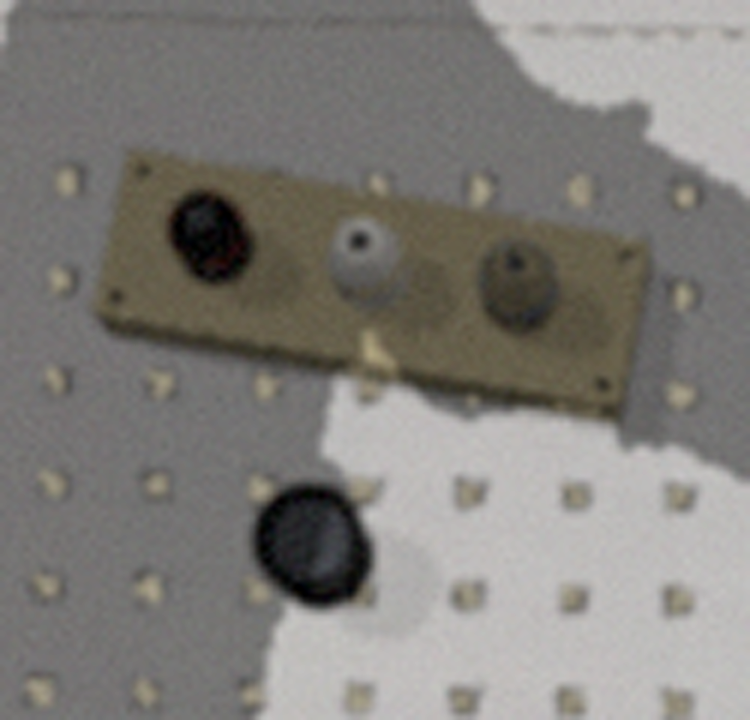

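Run:
```python
from h import *
f=6;o=[195,140];g=lambda a:(np.array(a)+.5)/f-.5+o
H=ray(g([(142,169),(115,297),(626,255),(602,384)]),.027,"top");c=H.mean(0)[:2]
e=(H[0]+H[1]-H[2]-H[3])[:2];ey=e/np.linalg.norm(e);ex=np.array([ey[1],-ey[0]])
for uv in((311,542),(308,540)):
    N=ray(g([uv]),.041,"top")[0][:2];print((N-c)@ex*1e3,(N-c)@ey*1e3)
z=np.load("top11.npz");P=cloud(z["d"],"top")
m=(P[...,2]>.033)&(P[...,2]<.05)&(abs(P[...,0]-.55)<.04)&(abs(P[...,1]-.076)<.04)
v,u=np.nonzero(m);print(len(u),u.min(),u.max(),v.min(),v.max())
(cx,cy),r=cv2.minEnclosingCircle(np.c_[u,v].astype(np.float32));print(cx,cy,r)
for uv in((cx,cy),(u.mean(),v.mean())):
    N=ray([uv],.041,"top")[0][:2];print(N,(N-c)@ex*1e3,(N-c)@ey*1e3)
```

```text
-92.96756503363231 -0.5043015166126386
-92.50349483893793 0.5616883265739944
279 237 256 220 238
246.42105102539062 229.0 9.631102561950684
[0.55053462 0.07601471] -91.2190214203953 -0.15877651251632022
[0.55081213 0.07640524] -91.0069100904835 0.2708029914934378
```

jog_arm(
  motion=[-4,0,-20,0,0,0,-12,0,-65,0,0,0,-21,0,-110,0,0,0,-29,0,-155,0,0,0,-37,0,-200,0,0,0,-46,0,-245,0,0,0,-54,0,-290,0,0,0,-63,0,-335,0,0,0,-71,0,-380,0,0,0,-77,0,-412,0,0,0,-78.7,0,-421.2,0,0,0,-78.7,10,-421.2,0,0,0,-78.7,40,-421.2,0,0,0,-78.7,75,-421.2,0,0,0,-78.7,100,-421.2,0,0,0,-78.7,109,-421.2,0,0,0,-78.7,109,-421.2,0,0,0],
)

```text
time_s: 43.52
position: [0.5531, 0.0752, 0.0327]
tcp_rot: [[-0.987, -0.002, -0.161], [0.161, 0.0, -0.987], [0.002, -1.0, 0.0]]
force: [0.5, 0.0, 0.2]
opening: 0.697
```

jog_arm(
  motion=[0,0,0,0,0,0,0,0,0,0,0,0,0,0,0,0,0,0,0,0,0,0,0,0,0,0,0,0,0,0,0,-2,0,0,0,0,0,-4,0,0,0,0,0,-4,0,0,0,0],
  gripper=0,
)

```text
time_s: 44.52
position: [0.5536, 0.0757, 0.0371]
tcp_rot: [[-0.987, -0.0, -0.16], [0.16, 0.0, -0.987], [0.0, -1.0, 0.0]]
force: [-0.3, 0.2, -1.1]
opening: 0.403
```

jog_arm(
  motion=[-1.2,0,-1.4,0,0,0,-2.5,0,-2.8,0,0,0,-2.5,0,-2.8,0,0,0,-2.5,2,-2.8,0,0,0,-2.5,3.2,-2.8,0,0,0,-2.5,3.8,-2.8,0,0,0,-2.5,4.2,-2.8,0,0,0,-2.5,4.2,-2.8,0,0,0],
)

```text
time_s: 45.52
position: [0.5564, 0.0781, 0.0339]
tcp_rot: [[-0.987, -0.0, -0.16], [0.16, -0.0, -0.987], [0.0, -1.0, 0.0]]
force: [-1.8, -0.1, 6.9]
opening: 0.407
```

jog_arm(
  motion=[0,0,0,0,0,0,0,0,0,0,0,0,0,0,0,0,0,0,0,-10,0,0,0,0,0,-35,0,0,0,0,0,-70,0,0,0,0,4,-105,20,0,0,0,12,-110,65,0,0,0,20,-110,110,0,0,0,29,-110,155,0,0,0,37,-110,200,0,0,0,45,-110,245,0,0,0,54,-110,290,0,0,0,62,-110,335,0,0,0,70,-110,380,0,0,0,79,-110,426,0,0,0,79,-110,426,0,0,0,79,-110,426,0,0,0],
  gripper=0.7,
)

```text
time_s: 47.78
position: [0.4102, -0.3292, 0.1432]
tcp_rot: [[-0.987, -0.0, -0.16], [0.16, 0.001, -0.987], [0.0, -1.0, -0.001]]
force: [-0.2, -0.3, -0.5]
opening: 0.698
```

Run:
```python
from h import *
go([.5315,-.321,.0235],-99)
snap("12",(210,180,330,270),f=6,al=1.2)
p,d=snap("12",(195,140,320,260),n="top",f=6,al=1.4)
f=6;o=[195,140];g=lambda a:(np.array(a)+.5)/f-.5+o
H=ray(g([(142,169),(115,297),(626,255),(602,384)]),.027,"top");c=H.mean(0)[:2]
e=(H[0]+H[1]-H[2]-H[3])[:2];ey=e/np.linalg.norm(e);ex=np.array([ey[1],-ey[0]])
P=cloud(d,"top")
m=(P[...,2]>.033)&(P[...,2]<.05)&(abs(P[...,0]-.55)<.04)&(abs(P[...,1]-.076)<.04)
v,u=np.nonzero(m);(cx,cy),r=cv2.minEnclosingCircle(np.c_[u,v].astype(np.float32));print(cx,cy,r)
for uv in((cx,cy),(u.mean(),v.mean())):
    N=ray([uv],.041,"top")[0][:2];print(N,(N-c)@ex*1e3,(N-c)@ey*1e3)
# cap
m=(P[...,2]>.007)&(P[...,2]<.018)&(abs(P[...,0]-.531)<.035)&(abs(P[...,1]+.322)<.035)
q=P[m];print("cap",len(q),((q.min(0)+q.max(0))/2).round(4),np.ptp(q,axis=0).round(3))
```

```text
t 47.77 pos [ 0.4102 -0.3292  0.1432] yaw -99.23 F [-0.2 -0.3 -0.5] open 0.698
shift mm [-118.4  119.7  -27.5] turn y -0.2
246.5 227.8333282470703 9.675387382507324
[0.5528062  0.07595639] -88.96690471101236 0.14366177335743868
[0.55277744 0.07613345] -89.02336634429793 0.31392593665626417Traceback (most recent call last):
  File "<stdin>", line 15, in <module>
    return umr_minimum(a, axis, None, out, keepdims, initial, where)
ValueError: zero-size array to reduction operation minimum which has no identity
```

View pics/top12.png

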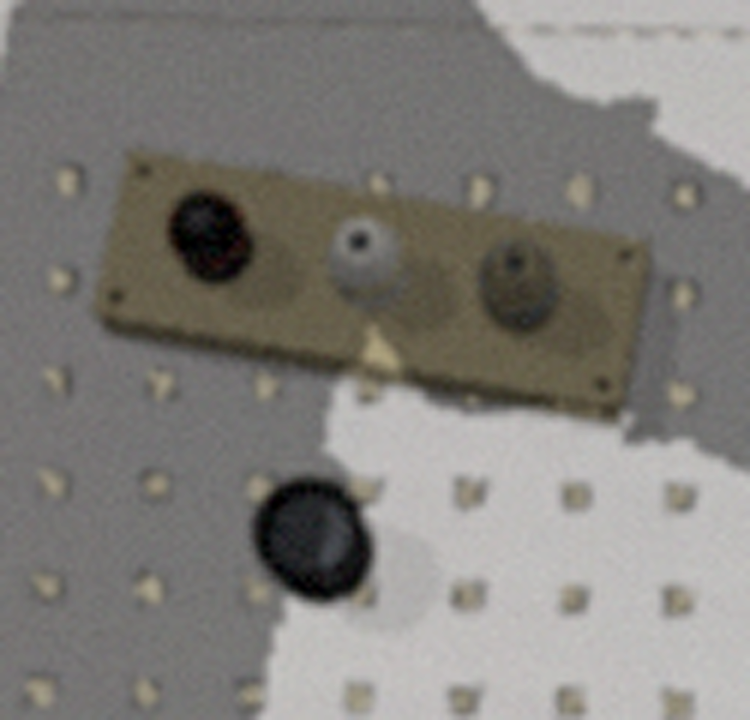

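View pics/side12.png

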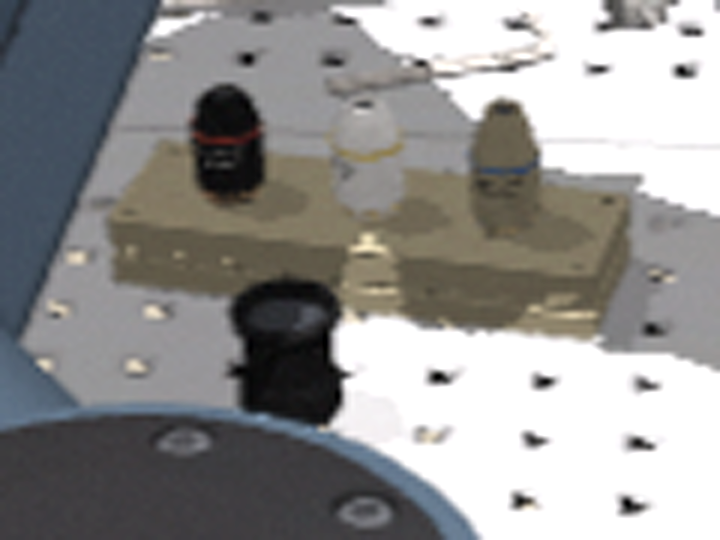

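jog_arm(
  motion=[-25,0,-6,0,0,0,-65,10,-15,0,0,0,-100,20,-24,0,0,0,-117,35,-27.5,0,0,0,-117,65,-27.5,0,0,0,-117,95,-27.5,0,0,0,-117,112,-27.5,0,0,0,-117,117,-27.5,0,0,0,-117,118.3,-27.5,0,0,0,-117,118.3,-27.5,0,0,0],
)

```text
time_s: 49.12
position: [0.5309, -0.3218, 0.0257]
tcp_rot: [[-0.987, 0.001, -0.16], [0.16, -0.001, -0.987], [-0.001, -1.0, 0.001]]
force: [0.1, 0.2, -0.7]
opening: 0.699
```

jog_arm(
  motion=[0,0,0,0,0,0,0,0,0,0,0,0,0,0,0,0,0,0,0,0,0,0,0,0,0,0,0,0,0,0],
  gripper=0,
)

```text
time_s: 49.75
position: [0.5305, -0.3214, 0.025]
tcp_rot: [[-0.987, 0.0, -0.16], [0.16, -0.0, -0.987], [-0.0, -1.0, 0.0]]
force: [0.1, -0.2, 2.3]
opening: 0.421
```

jog_arm(
  motion=[0,0,0,0,0,0,0,0,0,0,0,0,0,0,0,0,0,0,0,-10,0,0,0,0,0,-22,0,0,-8,0,0,-25,0,0,-18,0,0,-25,0,0,-28,0,0,-25,0,0,-38,0,0,-25,0,0,-48,0,0,-25,0,0,-58,0,0,-25,0,0,-68,0,0,-25,0,0,-78,0,0,-25,0,0,-88,0,0,-25,0,0,-90,0,0,-15,0,0,-90,0,0,-4,0,0,-90,0,0,0,0,0,-90,0,0,0,0,0,-90,0],
  gripper=0.7,
)

```text
time_s: 52.0
position: [0.53, -0.321, 0.0239]
tcp_rot: [[-0.16, -0.001, 0.987], [-0.987, 0.001, -0.16], [-0.001, -1.0, -0.001]]
force: [-0.7, 1.0, -0.6]
opening: 0.699
```

jog_arm(
  motion=[0,0,0,0,0,0,0,0,0,0,0,0,0,0,0,0,0,0,0,0,0,0,0,0,0,0,0,0,0,0],
  gripper=0,
)

```text
time_s: 52.62
position: [0.5306, -0.3214, 0.025]
tcp_rot: [[-0.16, 0.0, 0.987], [-0.987, -0.0, -0.16], [0.0, -1.0, 0.0]]
force: [0.3, -0.6, 0.6]
opening: 0.424
```

jog_arm(
  motion=[0,-5,0,0,0,0,0,-30,0,0,0,0,0,-70,0,0,0,0,-25,-95,-3,0,0,0,-70,-95,-8,0,0,0,-115,-95,-13,0,0,0,-160,-95,-18,0,0,0,-205,-95,-23,0,0,0,-250,-95,-28,0,0,0,-295,-95,-33,0,0,0,-340,-95,-38,0,0,0,-380,-95,-42,0,0,0,-398.5,-95,-43.9,0,0,0,-398.5,-85,-43.9,0,0,0,-398.5,-65,-43.9,0,0,0,-398.5,-52,-43.9,0,0,0,-398.5,-47,-43.9,0,0,0,-398.5,-46,-43.9,0,0,0,-398.5,-46,-43.9,0,0,0],
)

```text
time_s: 55.0
position: [0.5511, 0.0788, 0.071]
tcp_rot: [[-0.16, 0.001, 0.987], [-0.987, -0.0, -0.16], [-0.0, -1.0, 0.001]]
force: [-0.4, -0.7, 0.7]
opening: 0.429
```

Run:
```python
from h import *
go([.5511,.079,.065],-9.1)
snap("13",(190,160,320,290),f=4,al=1.6)
```

```text
t 55.0 pos [0.5511 0.0788 0.071 ] yaw -9.21 F [-0.4 -0.7  0.7] open 0.429
shift mm [-0.2  6.   0. ] turn y -0.1
```

View pics/side13.png

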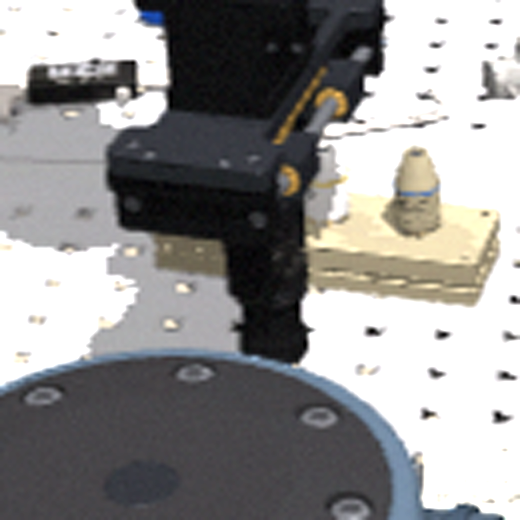

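Alignment looks plausible. Lowering slowly.

jog_arm(
  motion=[0,2,0,0,0,0,0,3.5,0,0,0,0,0,4.5,0,0,0,0,0,5.2,0,0,0,0,0,5.2,0,0,0,0],
)

```text
time_s: 55.68
position: [0.5507, 0.0791, 0.0655]
tcp_rot: [[-0.16, -0.0, 0.987], [-0.987, 0.0, -0.16], [-0.0, -1.0, -0.0]]
force: [0.0, -0.3, -1.4]
opening: 0.42
```

jog_arm(
  motion=[0,0.4,0,0,0,0,0,0.8,0,0,0,0,0,0.8,0,0,0,0],
)

```text
time_s: 56.05
position: [0.5507, 0.079, 0.0648]
tcp_rot: [[-0.16, 0.0, 0.987], [-0.987, -0.0, -0.16], [-0.0, -1.0, 0.0]]
force: [0.5, -0.7, -0.1]
opening: 0.424
```

jog_arm(
  motion=[0,0.4,0,0,0,0,0,0.7,0,0,0,0,0,0.7,0,0,0,0],
)

```text
time_s: 56.42
position: [0.5509, 0.0791, 0.0647]
tcp_rot: [[-0.16, 0.001, 0.987], [-0.987, -0.0, -0.16], [-0.0, -1.0, 0.001]]
force: [-1.2, 0.4, 5.4]
opening: 0.424
```

jog_arm(
  motion=[0,0,0,0,0,0,0,0,0,0,0,0,0,0,0,0,0,0,0,-5,0,0,0,0,0,-20,0,0,0,0,0,-50,0,0,0,0,0,-80,0,0,0,0,30,-85,-5,0,0,0,75,-85,-13,0,0,0,120,-85,-21,0,0,0,165,-85,-29,0,0,0,210,-85,-36,0,0,0,255,-85,-44,0,0,0,300,-85,-52,0,0,0,345,-85,-60,0,0,0,390,-85,-67,0,0,0,426,-85,-74,0,0,0,426,-85,-74,0,0,0,426,-85,-74,0,0,0],
  gripper=0.65,
)

```text
time_s: 58.8
position: [0.4095, -0.329, 0.1496]
tcp_rot: [[-0.16, 0.0, 0.987], [-0.987, 0.0, -0.16], [-0.0, -1.0, -0.0]]
force: [1.0, -0.0, -0.1]
opening: 0.653
```

Run:
```python
from h import *
print(bot.read_state()["time_s"])
snap("14",(210,180,330,270),f=6,al=1.4)
p,d=snap("14",(195,140,320,260),n="top",f=6,al=1.7)
f=6;o=[195,140];g=lambda a:(np.array(a)+.5)/f-.5+o
H=ray(g([(142,169),(115,297),(626,255),(602,384)]),.027,"top");c=H.mean(0)[:2]
e=(H[0]+H[1]-H[2]-H[3])[:2];ey=e/np.linalg.norm(e);ex=np.array([ey[1],-ey[0]])
P=cloud(d,"top")
m=(P[...,2]>.042)&(P[...,2]<.06)&(abs(P[...,0]-.55)<.04)&(abs(P[...,1]-.076)<.04)
v,u=np.nonzero(m);(cx,cy),r=cv2.minEnclosingCircle(np.c_[u,v].astype(np.float32));print(cx,cy,r,np.median(P[m][:,2]))
for uv in((cx,cy),(u.mean(),v.mean())):
    N=ray([uv],.0515,"top")[0][:2];print(N,(N-c)@ex*1e3,(N-c)@ey*1e3)
```

```text
58.8
245.93478393554688 228.20652770996094 10.445772171020508 0.04988106767781758
[0.55002108 0.07564636] -91.66768591852298 -0.6038603055782833
[0.55018485 0.07578372] -91.52776324654923 -0.44228353512184587
```

View pics/top14.png

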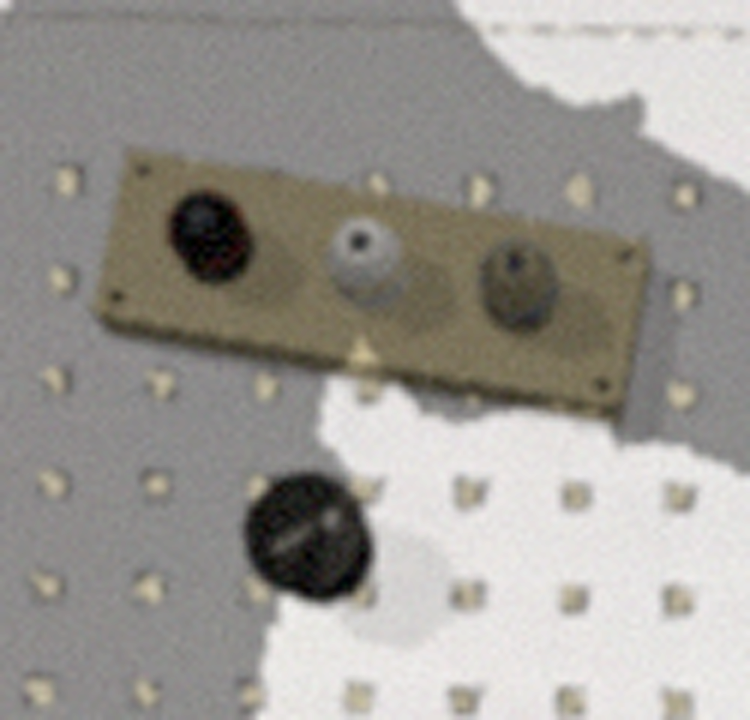

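View pics/side14.png

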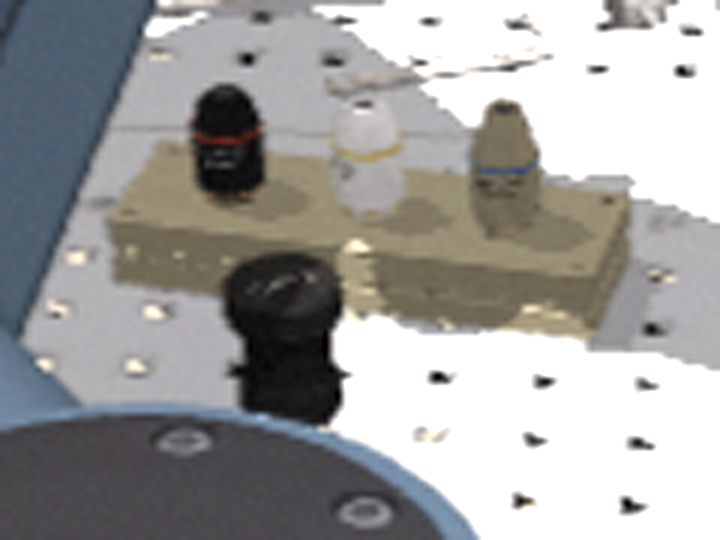

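Run:
```python
from h import *
import json
def edge(n,tag,box,f=6):
    pass
g=lambda a,o:(np.array(a)+.5)/6-.5+o
for n,zb,o,L,C in(("side",.0013,[210,180],(286,279),(283.5,251)),("top",.001,[195,140],(311.5,477),(307.5,471.5))):
    a=ray(g([L],o),.04+zb,n)[0];b=ray(g([C],o),.0505+zb,n)[0]
    print(n,"loupe",(a[:2]-[.0185,0]).round(4),"cap",(b[:2]-[.020,0]).round(4),"cap-loupe mm",((b-a)[:2]*1e3-[1.5,0]).round(1))
# dark-threshold silhouettes, left/right/top extents sub-pixel-ish
for n,o in(("side",(240,215,285,262)),("top",(225,208,268,250))):
  for t in("12","14"):
    p=np.load(f"{n}{t}.npz")["p"].astype(np.float32).max(2)[o[1]:o[3],o[0]:o[2]]
    q=cv2.resize(p,None,fx=8,fy=8,interpolation=cv2.INTER_CUBIC)
    k=(q<55).astype(np.uint8); N,Lb,S,Ce=cv2.connectedComponentsWithStats(k);i=1+np.argmax(S[1:,4]); s=S[i]/8
    print(n,t,"left %.2f top %.2f right %.2f bot %.2f"%(o[0]+s[0],o[1]+s[1],o[0]+s[0]+s[2],o[1]+s[1]+s[3]))
```

```text
side loupe [0.5511 0.0835] cap [0.5503 0.0839] cap-loupe mm [-0.8  0.3]
top loupe [0.5514 0.0766] cap [0.5494 0.0766] cap-loupe mm [-2. -0.]
side 12 left 248.38 top 225.75 right 267.50 bot 250.75
side 14 left 246.88 top 222.00 right 267.50 bot 250.75
top 12 left 237.00 top 219.38 right 257.00 bot 240.25
top 14 left 235.50 top 218.62 right 257.00 bot 240.25
```

jog_arm(
  motion=[-20,0,4,0,0,0,-65,0,11,0,0,0,-110,0,19,0,0,0,-155,0,27,0,0,0,-200,0,35,0,0,0,-245,0,43,0,0,0,-290,0,50,0,0,0,-335,0,58,0,0,0,-380,0,66,0,0,0,-415,0,72,0,0,0,-426,0,74,0,0,0,-426,5,74,0,0,0,-426,20,74,0,0,0,-426,45,74,0,0,0,-426,68,74,0,0,0,-426,80,74,0,0,0,-426,84,74,0,0,0,-426,84.5,74,0,0,0,-426,84.5,74,0,0,0,-426,84.5,74,0,0,0],
)

```text
time_s: 61.4
position: [0.5511, 0.0791, 0.0652]
tcp_rot: [[-0.16, 0.001, 0.987], [-0.987, -0.0, -0.16], [-0.0, -1.0, 0.001]]
force: [0.5, 0.6, 0.2]
opening: 0.653
```

jog_arm(
  motion=[0,0,0,0,0,0,0,0,0,0,0,0,0,0,0,0,0,0,0,0,0,0,0,0,0,0,0,0,0,0,0,-2,0,0,0,0,0,-4,0,0,0,0,0,-4,0,0,0,0,0,-4,1.6,0,0,0,0,-4,1.6,0,0,0,0,-2,1.6,0,0,0,0,-1,1.6,0,0,0,0,-0.3,1.6,0,0,0,0,0.3,1.6,0,0,0,0,0.3,1.6,0,0,0],
  gripper=0,
)

```text
time_s: 63.28
position: [0.5522, 0.0788, 0.0646]
tcp_rot: [[-0.16, 0.0, 0.987], [-0.987, -0.0, -0.16], [0.0, -1.0, 0.0]]
force: [-0.7, 0.1, 3.4]
opening: 0.423
```

jog_arm(
  motion=[0,0,0,0,0,0,0,0,0,0,0,0,0,0,0,0,0,0,0,-5,0,0,0,0,0,-20,0,0,0,0,0,-50,0,0,0,0,0,-80,0,0,0,0,30,-85,-5,0,0,0,75,-85,-13,0,0,0,120,-85,-21,0,0,0,165,-85,-29,0,0,0,210,-85,-36,0,0,0,255,-85,-44,0,0,0,300,-85,-52,0,0,0,345,-85,-60,0,0,0,390,-85,-67,0,0,0,426,-85,-75,0,0,0,426,-85,-75,0,0,0,426,-85,-75,0,0,0],
  gripper=0.65,
)

```text
time_s: 65.65
position: [0.4101, -0.3292, 0.1498]
tcp_rot: [[-0.16, 0.0, 0.987], [-0.987, 0.0, -0.16], [-0.0, -1.0, 0.0]]
force: [0.7, 0.3, -0.0]
opening: 0.648
```

Run:
```python
from h import *
print(bot.read_state()["time_s"])
snap("15",(210,180,330,270),f=6,al=1.4)
p,d=snap("15",(195,140,320,260),n="top",f=6,al=1.7)
cv2.imwrite("pics/topfull15.png",p[:,:,::-1])
f=6;o=[195,140];g=lambda a:(np.array(a)+.5)/f-.5+o
H=ray(g([(142,169),(115,297),(626,255),(602,384)]),.027,"top");c=H.mean(0)[:2]
e=(H[0]+H[1]-H[2]-H[3])[:2];ey=e/np.linalg.norm(e);ex=np.array([ey[1],-ey[0]])
P=cloud(d,"top")
m=(P[...,2]>.042)&(P[...,2]<.06)&(abs(P[...,0]-.55)<.04)&(abs(P[...,1]-.076)<.04)
v,u=np.nonzero(m);(cx,cy),r=cv2.minEnclosingCircle(np.c_[u,v].astype(np.float32));print(cx,cy,r,np.median(P[m][:,2]))
N=ray([(cx,cy)],.0515,"top")[0][:2];print(N,(N-c)@ex*1e3,(N-c)@ey*1e3)
for n,o in(("side",(240,215,285,262)),("top",(225,208,268,250))):
  for t in("12","14","15"):
    p=np.load(f"{n}{t}.npz")["p"].astype(np.float32).max(2)[o[1]:o[3],o[0]:o[2]]
    q=cv2.resize(p,None,fx=8,fy=8,interpolation=cv2.INTER_CUBIC)
    k=(q<55).astype(np.uint8); Nn,Lb,S,Ce=cv2.connectedComponentsWithStats(k);i=1+np.argmax(S[1:,4]); s=S[i]/8
    print(n,t,"left %.2f top %.2f right %.2f bot %.2f"%(o[0]+s[0],o[1]+s[1],o[0]+s[0]+s[2],o[1]+s[1]+s[3]))
```

```text
65.65
246.125 227.2916717529297 10.548430442810059 0.049723040165686294
[0.55178792 0.0753596 ] -89.87773633589225 -0.6069741514911288
side 12 left 248.38 top 225.75 right 267.50 bot 250.75
side 14 left 246.88 top 222.00 right 267.50 bot 250.75
side 15 left 247.38 top 221.50 right 267.50 bot 250.75
top 12 left 237.00 top 219.38 right 257.00 bot 240.25
top 14 left 235.50 top 218.62 right 257.00 bot 240.25
top 15 left 235.88 top 217.75 right 257.00 bot 240.25
```

View pics/side15.png

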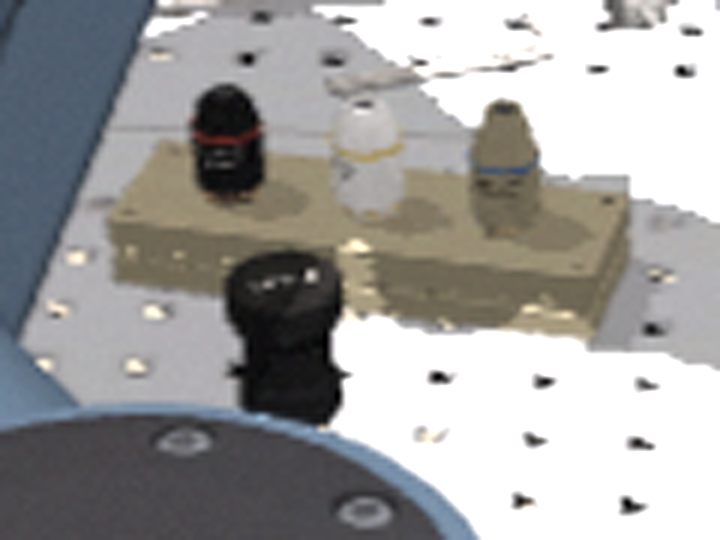

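View pics/topfull15.png

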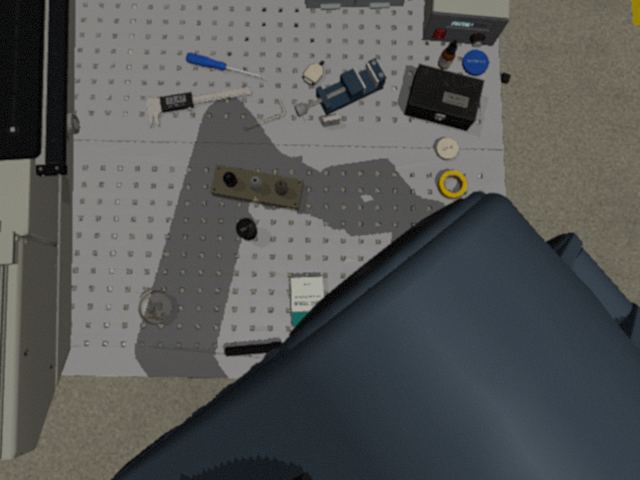

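Everything is in place: the cap sits on the loupe at about (247,229), the three objectives stand at (230,178), (256,183) and (281,187), and the bystanders haven't moved. The gripper is clear at z = 0.15, so I'm handing in.

```bash
python3 -c "
from rig import bot
print(bot.hand_in())"
```

```text
the job is handed in; nothing more can be done
None
```

The job is done and handed in at about 66 s of the 131 s allowed. The three objectives stand in a row on the rail block, the loupe stands in front of the white one, and the dust cap lies on the loupe. Nothing tipped over, and in the last pictures the tissue box, dish and tape were where they started. The highest force I saw at the end of a move was about 7 N.

**Order:** I placed white, black, beige, loupe, then cap. After looking, I lifted and shifted four of them by 1–3 mm to correct them: beige, white, loupe and cap.

**Objectives**, measured in block coordinates from both cameras:

| Objective | Along the block (target) | Across the block (target 0) |
|---|---|---|
| White | about −0.9 to +0.2 mm (0) | about −1 mm |
| Black | about +50 to +51 mm (+50) | within 0.5 mm |
| Beige | about −49 to −50 mm (−50) | within 0.5 mm |

**Loupe:** it is about 89–90.5 mm from the block's centre line by the top camera and within 0.5 mm of straight in front. The side camera read nearer 92 mm; I trusted the top camera.

**Cap:** it is centred on the loupe to about 1 mm. The top camera puts the cap's centre at −89.9 mm across and −0.6 mm along the block.

**Camera disagreement:** the two cameras differed by about 5 mm in absolute y. I averaged them after checking the side camera against the gripper finger, and judged the final positions relative to the block.

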